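# Clamp a seatpost in the bench repair clamp

## Task

Lay the short seatpost in the rubber-lined V of the blue bench clamp so that its head is at the high end, resting up against the clamp, and let go of it; then swing the hinged upper jaw over the tube until it is fully shut, and last swing the bolt with the black knob up into the slot of the jaw until it stands fully home (no need to tighten it). Leave the other things on the bench where they are.

Things in the scene. Friction and masses are not known exactly. Their poses are not given: they have to be found in the camera images.
- clamp: Blue bench clamp, fixed. Origin: the bench under its column; x away from the robot, y left, z up. Grey base plate 150 x 130 x 12 mm, column 42 mm diameter. It carries, from 165 mm up, a fixed V (cradle), a hinged upper jaw and a swing bolt. Apart from plate, column and a short neck on top of it all is open around and below these.
- cradle: Fixed lower jaw: upward-open rubber V, 52 mm long. Origin: axis of a seated 31.6 mm tube, half-way along the V, 165 mm above the bench. x: along that axis, away from the robot and rising 30 deg above level (the V slopes so). y: level, left, to the jaw's hinge. z: square to x, out of the V's mouth. V ends at x = +-26 mm; side walls y = 22 to 32 mm each side, up to z = -4 mm.
- jaw (a joint): Upper jaw's angle, rad: 0 = fully shut over the tube; grows as it opens upward and over to the left; stop at 2.05; starts standing open at 1.7 to 1.95. Stiff hinge (0.16 N m): stays where left; pushed at its back it needs 3 to 8 N. Blue casting, 0.28 kg, 52 mm long (cradle x). Shut, it clears a seated tube by 1 mm and holds it.
- jaw_hinge (a point): Middle of the jaw's hinge pin, at cradle (0, 38, 0) mm; the pin runs along cradle x. Axes: the jaw's own (see jaw_back).
- jaw_back (a point): Middle of the jaw's flat outer face (60 mm by 52 mm; two low ribs, 4 mm high, at x = +-14 mm). Jaw's axes: z = outward normal of this face, y = from the slotted ear towards the hinge, x along the hinge pin. Lies 38 mm along -y and 32 mm along z from the hinge. Shut, the jaw's axes equal the cradle's; open, this face looks left.
- jaw_ear (a point): Middle of the slot in the jaw's ear, 85 mm along the jaw from the hinge (jaw's axes). The ear is a fork 36 mm wide (x), 30 mm long, 12 mm thick, with a slot 14 mm wide, open at the end away from the hinge. Its top is 16 mm lower than the jaw's outer face. Shut: at cradle (0, -47, 10) mm.
- bolt (a joint): Swing bolt's angle, rad: 0 = upright along cradle z, fully home in the shut jaw's slot (end stop); grows as it swings out to the right, away from the tube; stop at 1.95; starts at 1.15 to 1.65, about level. Stiff pivot (0.13 N m): stays where left. Shank 9 mm, 0.12 kg. Its knob cannot pass through the ear: the jaw must be shut first.
- bolt_hinge (a point): Middle of the bolt's pivot, at cradle (0, -47, -36) mm; the pivot pin runs along cradle x. Axes: the bolt's own, z from the pivot to the knob, x along the pin.
- knob_center (a point): Centre of the bolt's black barrel-shaped hand knob, 74 mm from the pivot along the bolt. Knob 35 mm diameter at its middle, 27 mm at its ends, 32 mm long along the bolt; free all round. Axes as bolt_hinge. When home, its 22 mm washer stands 3 mm above the ear's top, and the knob's centre is at cradle (0, -47, 38) mm.
- post_center (a point): Centre of the loose seatpost: on the tube's axis, half-way along its 182 mm; at the start it lies flat on the bench, this point 16 mm up. x: along the tube to the head. Silver tube 31.6 mm diameter, x = -91 to +49 mm; dark head x = +49 to +91 mm, 44 mm wide (y), as high as the tube. 0.24 to 0.39 kg, centre of mass at x = +15 mm.
- post_shoulder (a point): Where the post's tube meets the flat shoulder of its head, on the tube's axis; axes as post_center. Fully home the shoulder rests on the V's upper end, so this point is at cradle (26, 0, 0) mm.
- lube: Bystander: green lubricant bottle, yellow cap, 58 mm diameter, 165 mm tall, standing. Origin under its foot.
- mallet: Bystander: mallet with red handle, 240 mm long, lying on the bench.
- cup: Bystander: steel cup, 72 mm diameter, 80 mm tall, standing. Origin under its foot.
There are look-alikes about, which are no part of the job. There is more than one size of the part that bears post_center; the job needs the largest.

How it is judged:
On the way, in this order (a step that is already met when the one before it is completed fails the run):
1. the seatpost lies in the V, head at the high end against the clamp, let go, with the jaw still open (x of post_shoulder in the frame of cradle between 0.022 and 0.036 m and y of post_shoulder in the frame of cradle between -0.005 and 0.005 m and z of post_shoulder in the frame of cradle between -0.005 and 0.005 m and angle between the x axis of post_center and the x axis of cradle, either way round below 0.08 rad and contact force between post and the fingers below 0.3 N and value of joint jaw above 1 rad), for 0.3 s.
2. the upper jaw is fully shut over the tube while the bolt is still swung out (value of joint jaw below 0.07 rad and value of joint bolt above 0.6 rad), for 0.2 s.
3. the bolt stands in the slot of the shut jaw (value of joint bolt below 0.09 rad and value of joint jaw below 0.07 rad), for 0.2 s.
At the end, for the whole second after the job is handed in: The seatpost lies at rest in the V, its axis within 5 mm and 0.08 rad (4.5 degrees) of the V's axis, its shoulder within 10 mm of the clamp's high end; the upper jaw is shut (joint below 0.07 rad) and the bolt stands in its slot (joint below 0.09 rad) (all of step 3 and x of post_shoulder in the frame of cradle between 0.022 and 0.036 m and y of post_shoulder in the frame of cradle between -0.005 and 0.005 m and z of post_shoulder in the frame of cradle between -0.005 and 0.005 m and angle between the x axis of post_center and the x axis of cradle, either way round below 0.08 rad and linear speed of post below 0.02 m/s); the robot touches nothing.
It fails at once if a bystander was moved more than 30 mm (distance of any of lube, mallet, cup from where it was at the start of the episode above 0.03 m).
It fails at once if a bystander was knocked over (angle between any of lube, cup's own z axis and vertical above 0.5 rad).
It also fails if it takes over 64 s, if anything falls off the work surface, if the arm or the gripper's body presses on something with over 40 N, if the wrist force passes 120 N, or if a joint passes its speed limit or range.

## Robot

A 7-joint arm with a two-finger parallel gripper is mounted at the origin on the work surface. World frame = base frame: x ahead of the robot, y to its left, z up, the work surface at z = 0. Lengths are in m, angles in rad, forces in N, time in s.
With the tool pointing down it reaches from about 0.425 to 0.925 m from the base axis. Payload 6.8 kg.
Tool frame: the origin (TCP) lies on the front face of the gripper's body, between the roots of the fingers; the fingertips stand 73 mm ahead of it and the grasp point (between the pads) lies 54 mm ahead of it; z points along the fingers, y is the line along which they close (so a half turn about z gives the same grasp; the last joint's range is limited). The gripper opens to 85 mm and grips with 20 to 120 N. Pads are 22 mm wide; open, the fingers measure 114 mm over their backs; the gripper's body (76 mm by 85 mm) begins 54 mm behind the grasp point. The pads swing forward as they close: fully open they stand 13 mm farther back than shut.
Start: joints at [-1.279, 0.477, 0.022, 1.555, -0.011, 1.109, -0.083], TCP at [0.263, 0.622, 0.304] pointing down, gripper open.
Joint ranges: [-2.96, 2.96], [-0.34, 2.1], [-1.41, 1.46], [0.24, 2.44], [-1.37, 4.51], [0.17, 1.92], [-2.96, 2.96]. Speed limits (rad/s): [2.39, 2.39, 3.14, 3.14, 3.14, 3.14, 3.14].

## Interface

Orientations are given as a unit quaternion [w, x, y, z].
In Python, from station import bot, optics gives the robot as it stands.
- The arm moves only by the tool drive_tool, never from a script. Its argument "deltas" is a list of rows, each an object with "gripper": the closure in counts, from 0 (fully open) to 255 (shut); "offset": the shift along the tool's x, y, z in units of 1000 mm (1.0 is 1000 mm), a list of three; "angular": the turn, a rotation vector about the tool's x, y, z in units of 45 degrees (1.0 is 45 degrees), a list of three. In form: [{"gripper": gripper, "offset": [dx, dy, dz], "angular": [rx, ry, rz]}, ...]. A call has 1 to 5 rows; each row is the pose to reach, as a shift and turn from the pose commanded when the call began, along the tool's axes at that moment; what a row does not reach only later rows make up. A row lasts 1/10 s, in which the tool goes at most 50 mm and 8.59 degrees, less where a joint would pass 70% of its speed; a pose out of reach is approached as far as the arm can. A call with a number of a shift or a turn outside -1 to 1 is refused whole. A call with a gripper value outside its range is refused whole. The fingers move at their own pace and stop on an object; "grip_force" is the grip in N (left out, the last holds). Time passes only in rows, so rows that repeat a pose let the fingers close. It gives the time, the measured TCP pose, the force, the opening and the grip force at its end, in the units of the state.
- bot.get_obs(): the state, without advancing time (a new reading comes with each control period).
- optics.read_camera(name): name is "scene" or "top" or "wrist"; returns the picture (420x560x3 uint8, blue, green, red); there is no depth.
- optics.camera_model(name): a dict with "fx", "fy", "cx", "cy" (pixels), "cam_to_world" (4x4, takes a point from camera to world coordinates). Camera axes: x right, y up, looking along -z (the intrinsics and any distortion apply to the point x, -y, -z); pixel columns grow to the right and rows downward; lengths in m; the calibration is good to about 2 mm. A picture is of the moment at which its call begins: read the wrist's pose just before it. camera_model takes no time and is no camera call; for the wrist camera it gives the pose at the moment of the call.
- bot.hand_in(): hands the job in; it is judged then, once.
The state is a dict: "t": time; "q": joint angles; "joint_vel": joint speeds; "joint_torque": joint torques, N m; "eef_pos": TCP position; "tool_rot": TCP orientation; "contact_force": force on the tool from outside, world axes, zero at the start; "torque": the same for the moment, N m; "gripper_width": opening from 0.0 (shut) to 1.0 (fully open); "grasp_force": force on a finger pad.
Only numpy, scipy, OpenCV 4.12 (cv2) and the standard library are available. Lean on these libraries where they do the work, as an engineer would, in place of code of your own. Each camera call takes 0.05 s, during which the arm holds its last target. There are 200 camera calls.

## Working session

There is one attempt and no reset: what is moved stays moved. The work goes in short steps, Python scripts to look and compute and a tool call to move; the robot and the scene stay as the last step left them, time stands still between calls to the robot, and variables do not carry over. Pictures are saved under pics/ and viewed, at most 10 in all, crops included, and the job is handed in when it is done.

Besides the shell and the picture viewer there is one more tool, called by a JSON object that holds its "fn" and its "kwargs". drive_tool: Moves the arm, as the interface text tells. Its arguments: {"type":"object","properties":{"deltas":{"type":"array"},"grip_force":{"type":"number"}},"required":["deltas"]}

```bash
ls; mkdir -p pics; python3 - <<'E'
from station import bot, optics
import cv2, numpy as np
o=bot.get_obs(); print(o)
for n in ("scene","top"):
    im=optics.read_camera(n); cv2.imwrite(f"pics/{n}0.png",im)
    m=optics.camera_model(n); print(n,{k:np.round(v,4).tolist() if not isinstance(v,str) else v for k,v in m.items()})
m=optics.camera_model("wrist");print(m)
E
```

```text
pics
{'t': 0.0, 'q': array([-1.27908463,  0.47779129,  0.0223578 ,  1.55645387, -0.01151745,
        1.10927582, -0.0830807 ]), 'joint_vel': array([-6.96824679e-04,  7.98879078e-05, -2.81268856e-04, -5.62078765e-04,
        2.24315996e-04, -1.64501784e-03, -1.69102415e-05]), 'joint_torque': array([-4.05402288e-04, -5.96438420e+01,  1.60739075e+00, -2.81201684e+01,
        1.23629623e-02,  9.10379458e-03, -1.72071748e-05]), 'eef_pos': array([0.26257356, 0.62134173, 0.30293082]), 'tool_rot': array([-1.16458699e-04,  1.98568625e-01,  9.80086573e-01, -8.92445532e-04]), 'contact_force': array([ 0.31535925,  0.03263011, -0.00079068]), 'torque': array([-0.01893652,  0.01166596,  0.00165609]), 'grasp_force': 0.0, 'gripper_width': 1.0030689619473117}
scene {'fx': 501.5633, 'fy': 501.5633, 'cx': 290.1604, 'cy': 212.0804, 'cam_to_world': [[0.5818, -0.5204, 0.625, 1.3261], [0.8131, 0.3909, -0.4315, -0.5268], [-0.0197, 0.7592, 0.6506, 0.9528], [0.0, 0.0, 0.0, 1.0]]}
top {'fx': 469.1618, 'fy': 469.1618, 'cx': 283.4591, 'cy': 204.2954, 'cam_to_world': [[-0.0235, 0.9978, -0.0616, 0.4564], [-0.9994, -0.0251, -0.0244, -0.0097], [-0.0259, 0.061, 0.9978, 1.5621], [0.0, 0.0, 0.0, 1.0]]}
{'fx': 313.7263522242888, 'fy': 313.7263522242888, 'cx': 280.9659246314153, 'cy': 209.59733839776237, 'cam_to_world': array([[ 3.89034991e-01, -8.87096890e-01, -2.48416754e-01,
         1.99612764e-01],
       [ 9.21222786e-01,  3.74448987e-01,  1.05529782e-01,
         6.47880889e-01],
       [-5.95739111e-04, -2.69901952e-01,  9.62887627e-01,
         3.73344669e-01],
       [ 0.00000000e+00,  0.00000000e+00,  0.00000000e+00,
         1.00000000e+00]])}
```

View pics/scene0.png

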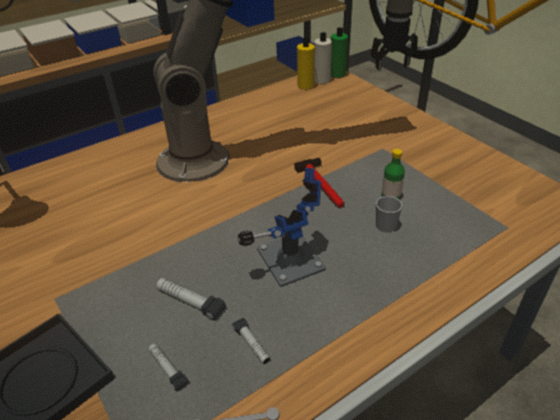

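View pics/top0.png

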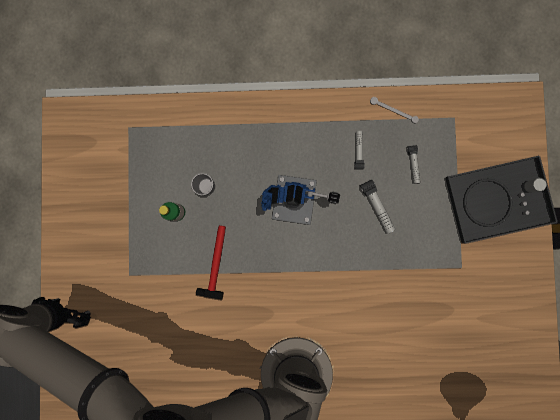

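The scene view shows the clamp centred around (290,250), the largest post from (160,285) to (215,308) with a dark head, and the lube and cup on the far side. In the top view the big post runs from head (368,187) to tail (390,231). The clamp is near (293,197) with its knob at (334,197), and the mallet is at (215,262).

```bash
cat > h.py <<'E'
import numpy as np, cv2
from station import bot, optics
from scipy.spatial.transform import Rotation as R
def ray(m,u,v):
    T=np.array(m["cam_to_world"]); d=T[:3,:3]@np.array([(u-m["cx"])/m["fx"],-(v-m["cy"])/m["fy"],-1.0])
    return T[:3,3],d/np.linalg.norm(d)
def onz(m,u,v,z):
    o,d=ray(m,u,v); return o+d*(z-o[2])/d[2]
def two(m1,p1,m2,p2):
    o1,d1=ray(m1,*p1);o2,d2=ray(m2,*p2)
    s=np.linalg.lstsq(np.c_[d1,-d2],o2-o1,rcond=None)[0]
    a=o1+s[0]*d1;b=o2+s[1]*d2
    return (a+b)/2,np.linalg.norm(a-b)
def proj(m,P):
    T=np.array(m["cam_to_world"]); c=T[:3,:3].T@(np.asarray(P)-T[:3,3])
    return np.array([m["cx"]+m["fx"]*c[0]/-c[2], m["cy"]-m["fy"]*c[1]/-c[2]])
E
python3 - <<'E'
from h import *
t=cv2.imread("pics/top0.png"); s=cv2.imread("pics/scene0.png"); mt=optics.camera_model("top"); ms=optics.camera_model("scene")
c=lambda im,x,y,w,h,k:cv2.resize(im[y:y+h,x:x+w],None,fx=k,fy=k,interpolation=cv2.INTER_CUBIC)
cv2.imwrite("pics/c1.png",np.hstack([c(t,255,165,95,70,4),c(s,235,160,105,125,4)[:280]*0+0]) if 0 else np.vstack([np.hstack([c(t,255,165,95,70,4),c(t,350,165,95,70,4)]),c(s,200,155,190,65,4),c(s,200,220,190,65,4)][:3]))
# post: bright pixels in region
g=cv2.cvtColor(t,cv2.COLOR_BGR2GRAY); mask=np.zeros_like(g); mask[178:240,352:405]=(g[178:240,352:405]>120)
n,l,st,ce=cv2.connectedComponentsWithStats(mask)
i=1+np.argmax(st[1:,4]); ys,xs=np.where(l==i); r=cv2.minAreaRect(np.c_[xs,ys].astype(np.float32)); print(r,st[i])
b=cv2.boxPoints(r); print([np.round(onz(mt,*p,0.02),4) for p in b])
for n,p in dict(pl1=(283,181),head=(368,187),tail=(390,231),knob=(334,197)).items(): print(n,onz(mt,*p,0.012))
E
```

```text
((381.9000244140625, 212.30003356933594), (42.48529052734375, 6.708203315734863), 63.43495178222656) [370 192  24  41 259]
[array([ 0.5757, -0.2549,  0.02  ]), array([ 0.5851, -0.2748,  0.02  ]), array([ 0.4591, -0.3321,  0.02  ]), array([ 0.4498, -0.3123,  0.02  ])]
pl1 [0.62963652 0.02787272 0.012     ]
head [ 0.60230262 -0.25243128  0.012     ]
tail [ 0.45557514 -0.31926436  0.012     ]
knob [ 0.57205405 -0.13943894  0.012     ]
```

View pics/c1.png

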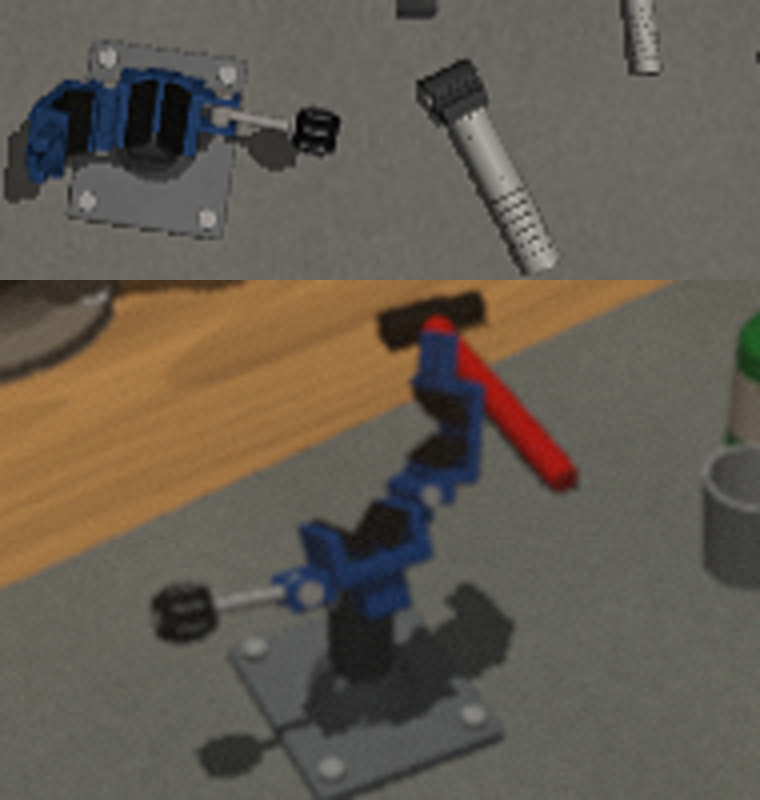

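The crop shows the plate screws at (107,58), (228,75), (87,201) and (207,218), and the open V between the jaw on the left and the bolt with its knob at (315,130). The post's head is at (450,90) and its tail end at (540,265). In the scene part the knob is at (185,612).

```bash
cat >> h.py <<'E'
def cradle(C,yaw):
    Rz=R.from_euler("z",yaw); M=(Rz*R.from_euler("y",-np.pi/6)).as_matrix()
    T=np.eye(4);T[:3,:3]=M;T[:3,3]=[C[0],C[1],0.165];return T
E
python3 - <<'E'
from h import *
mt=optics.camera_model("top"); ms=optics.camera_model("scene")
f=lambda u,v:(255+(u+.5)/4-.5,165+(v+.5)/4-.5)
f2=lambda u,v:(350+(u-380+.5)/4-.5,165+(v+.5)/4-.5)
fs=lambda u,v:(200+(u+.5)/4-.5,155+(v-280+.5)/4-.5)
S=[onz(mt,*f(*p),.014) for p in [(107,58),(228,75),(87,201),(207,218)]]
C=np.mean(S,0); print("plate",C,[np.round(s,4) for s in S])
x=(S[0]+S[1]-S[2]-S[3])[:2]; y=(S[0]+S[2]-S[1]-S[3])[:2]
yw=np.arctan2(x[1],x[0]); print("yaws",yw,np.arctan2(-y[0],y[1]),np.linalg.norm(x)/2,np.linalg.norm(y)/2)
K=[onz(mt,*f(*p),.012) for p in [(95,42),(245,62),(68,214),(222,238)]]; print("corners mean",np.mean(K,0))
# scene check
S2=[onz(ms,*fs(*p),.014) for p in [(255,648),(331,768),(474,714)]]; print("scene screws",[np.round(s,4) for s in S2])
kn,e=two(mt,f(316,131),ms,fs(185,611)); print("knob",kn,e)
T=cradle(C,(yw+np.arctan2(-y[0],y[1]))/2)
kc=np.linalg.inv(T)@np.r_[kn,1]; print("knob in cradle",kc, "bolt ang",np.arctan2(-(kc[1]+.047),kc[2]+.036),np.hypot(kc[1]+.047,kc[2]+.036))
# post
a=onz(mt,*f2(449,88),.016); hd=onz(mt,*f2(444,72),.032); tl=onz(mt,*f2(542,268),.016); sh=onz(mt,*f2(470,113),.024)
print("head",a,hd,"tail",tl,"sh",sh,np.linalg.norm(sh-tl),np.linalg.norm(hd-tl))
d=hd-tl; print("yaw",np.arctan2(d[1],d[0]), "jaw ear?")
E
```

```text
plate [ 0.56837432 -0.00690008  0.014     ] [array([0.6358, 0.0331, 0.014 ]), array([ 0.619 , -0.0668,  0.014 ]), array([0.5176, 0.0524, 0.014 ]), array([ 0.5011, -0.0463,  0.014 ])]
yaws -0.16691493431369198 -0.16596218903806265 0.11972929947680848 0.10060512612753554
corners mean [ 0.56775196 -0.00705998  0.012     ]
scene screws [array([ 0.4964, -0.0437,  0.014 ]), array([ 0.6144, -0.0642,  0.014 ]), array([0.6312, 0.0361, 0.014 ])]
knob [ 0.56117072 -0.12700252  0.14446081] 0.0004261275059142981
knob in cradle [ 8.09870411e-04 -1.19636175e-01 -2.41841979e-02  1.00000000e+00] bolt ang 1.4095377872688633 0.07359094433237687
head [ 0.60326253 -0.24815815  0.016     ] [ 0.61494749 -0.24208091  0.032     ] tail [ 0.45352746 -0.31879593  0.016     ] sh [ 0.58151719 -0.26332954  0.024     ] 0.13972076507631523 0.1794369529660844
yaw 0.4436530567506547 jaw ear?
```

```bash
cat >> h.py <<'E'
def down(a): 
    c,s=np.cos(a),np.sin(a); return np.array([[c,s,0],[s,-c,0],[0,0,-1.]])
def cur():
    o=bot.get_obs(); q=o["tool_rot"]; return o["eef_pos"],R.from_quat([q[1],q[2],q[3],q[0]]).as_matrix()
def plan(tg,start=None):
    p,M=start or cur()
    for q,N in tg:
        q=np.asarray(q,float); off=np.round(M.T@(q-p),3); an=np.round(R.from_matrix(M.T@N).as_rotvec()/(np.pi/4),3)
        print(off.tolist(),an.tolist(), "mm %.0f deg %.0f"%(1e3*np.linalg.norm(off),45*np.linalg.norm(an)))
        p=p+M@off; M=M@R.from_rotvec(an*np.pi/4).as_matrix()
E
python3 - <<'E'
from h import *
a=np.pi
plan([((.40,.46,.38),down(a-.2)),((.48,.25,.41),down(a)),((.50,.02,.41),down(a+.2)),((.50,-.2,.38),down(a+.43)),((.498,-.2985,.25),down(a+.43))])
E
```

```text
[-0.189, -0.095, -0.077] [-0.002, -0.0, -0.254] mm 225 deg 11
[-0.121, -0.19, -0.03] [-0.0, -0.0, -0.255] mm 227 deg 11
[-0.019, -0.23, 0.0] [-0.0, -0.0, -0.255] mm 231 deg 11
[0.043, -0.216, 0.03] [-0.0, -0.0, -0.293] mm 222 deg 13
[0.043, -0.088, 0.13] [-0.0, -0.0, 0.0] mm 163 deg 0
```

{"fn": "drive_tool", "kwargs": {"deltas": [{"gripper": 0,"offset": [-0.189,-0.095,-0.077],"angular": [0,0,-0.254]},{"gripper": 0,"offset": [-0.189,-0.095,-0.077],"angular": [0,0,-0.254]},{"gripper": 0,"offset": [-0.189,-0.095,-0.077],"angular": [0,0,-0.254]},{"gripper": 0,"offset": [-0.189,-0.095,-0.077],"angular": [0,0,-0.254]},{"gripper": 0,"offset": [-0.189,-0.095,-0.077],"angular": [0,0,-0.254]}]}}

```text
t: 0.6
eef_pos: [0.4038, 0.4566, 0.3824]
tool_rot: [0.001, 0.103, 0.995, 0.0]
contact_force: [-0.0, 0.6, 0.6]
gripper_width: 0.997
grasp_force: 0.0
```

{"fn": "drive_tool", "kwargs": {"deltas": [{"gripper": 0,"offset": [-0.121,-0.19,-0.03],"angular": [0,0,-0.255]},{"gripper": 0,"offset": [-0.121,-0.19,-0.03],"angular": [0,0,-0.255]},{"gripper": 0,"offset": [-0.121,-0.19,-0.03],"angular": [0,0,-0.255]},{"gripper": 0,"offset": [-0.121,-0.19,-0.03],"angular": [0,0,-0.255]},{"gripper": 0,"offset": [-0.121,-0.19,-0.03],"angular": [0,0,-0.255]}]}}

```text
t: 1.1
eef_pos: [0.4822, 0.2455, 0.4114]
tool_rot: [0.0, 0.003, 1.0, -0.001]
contact_force: [0.3, 0.2, -0.8]
gripper_width: 1.001
grasp_force: 0.0
```

{"fn": "drive_tool", "kwargs": {"deltas": [{"gripper": 0,"offset": [-0.019,-0.23,0],"angular": [0,0,-0.255]},{"gripper": 0,"offset": [-0.019,-0.23,0],"angular": [0,0,-0.255]},{"gripper": 0,"offset": [-0.019,-0.23,0],"angular": [0,0,-0.255]},{"gripper": 0,"offset": [-0.019,-0.23,0],"angular": [0,0,-0.255]},{"gripper": 0,"offset": [-0.019,-0.23,0],"angular": [0,0,-0.255]}]}}

```text
t: 1.6
eef_pos: [0.4991, 0.0163, 0.4108]
tool_rot: [-0.0, -0.098, 0.995, -0.0]
contact_force: [0.6, 0.3, -0.3]
gripper_width: 1.002
grasp_force: 0.0
```

```bash
python3 - <<'E'
from h import *
o=bot.get_obs();print(o["t"],o["q"].round(2),o["eef_pos"])
a=np.pi
cv2.imwrite("pics/w1.png",optics.read_camera("wrist"))
plan([((.50,-.2,.38),down(a+.43)),((.498,-.2985,.25),down(a+.43))])
E
```

```text
1.6 [-0.42  0.09  0.28  1.84 -0.02  1.22  1.64] [0.49913969 0.01634633 0.41082868]
[0.039, -0.207, 0.032] [-0.004, -0.001, -0.305] mm 213 deg 14
[0.043, -0.089, 0.13] [0.0, 0.0, -0.0] mm 163 deg 0
```

{"fn": "drive_tool", "kwargs": {"deltas": [{"gripper": 0,"offset": [0.039,-0.207,0.032],"angular": [0,0,-0.305]},{"gripper": 0,"offset": [0.039,-0.207,0.032],"angular": [0,0,-0.305]},{"gripper": 0,"offset": [0.039,-0.207,0.032],"angular": [0,0,-0.305]},{"gripper": 0,"offset": [0.039,-0.207,0.032],"angular": [0,0,-0.305]},{"gripper": 0,"offset": [0.039,-0.207,0.032],"angular": [0,0,-0.305]}]}}

```text
t: 2.15
eef_pos: [0.501, -0.1951, 0.3781]
tool_rot: [-0.001, -0.215, 0.977, -0.001]
contact_force: [-0.4, -0.1, 0.0]
gripper_width: 1.0
grasp_force: 0.0
```

{"fn": "drive_tool", "kwargs": {"deltas": [{"gripper": 0,"offset": [0.043,-0.089,0.13],"angular": [0,0,0]},{"gripper": 0,"offset": [0.043,-0.089,0.13],"angular": [0,0,0]},{"gripper": 0,"offset": [0.043,-0.089,0.13],"angular": [0,0,0]},{"gripper": 0,"offset": [0.043,-0.089,0.13],"angular": [0,0,0]},{"gripper": 0,"offset": [0.043,-0.089,0.13],"angular": [0,0,0]}]}}

```text
t: 2.65
eef_pos: [0.5003, -0.2895, 0.247]
tool_rot: [-0.002, -0.217, 0.976, 0.001]
contact_force: [1.0, 0.7, 0.6]
gripper_width: 0.999
grasp_force: 0.0
```

```bash
python3 - <<'E'
from h import *
o=bot.get_obs();print(o["t"],o["q"].round(2),o["eef_pos"])
m=optics.camera_model("wrist"); im=optics.read_camera("wrist")
w1=cv2.imread("pics/w1.png")
cv2.imwrite("pics/w2.png",np.hstack([cv2.resize(w1,(400,300)),cv2.resize(im,(400,300))]));cv2.imwrite("pics/w2r.png",im)
np.save("w2.npy",m,allow_pickle=True)
E
```

```text
2.65 [ 0.07  0.41  0.45  1.87 -0.22  0.92  2.63] [ 0.50031867 -0.28951328  0.24699362]
```

View pics/w2.png

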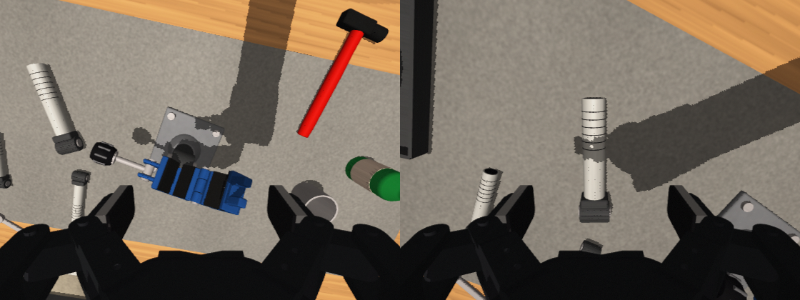

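The left half (taken above the clamp) shows the clamp with the jaw open and the bolt pointing left. The right half shows the post almost in line with the tool. Its tube runs from the tail at (594,97) to the shoulder at (596,197), with the dark head below.

```bash
python3 - <<'E'
from h import *
im=cv2.imread("pics/w2r.png"); m=np.load("w2.npy",allow_pickle=True).item()
g=cv2.cvtColor(im,cv2.COLOR_BGR2GRAY); hs=cv2.cvtColor(im,cv2.COLOR_BGR2HSV)
mask=np.zeros_like(g); mask[125:285,245:300]=(g[125:285,245:300]>150)
mask=cv2.morphologyEx(mask,cv2.MORPH_CLOSE,np.ones((7,7)))
ys,xs=np.where(mask>0); print(xs.min(),xs.max(),ys.min(),ys.max())
for y in (145,165,180,230,250,265):
    r=xs[ys==y]; 
    if len(r):
        P=[onz(m,u,y,.02) for u in (r.min(),r.max())]; print(y,r.min(),r.max(),np.mean(P,0).round(4),np.linalg.norm(P[0]-P[1]).round(4))
print("tail",onz(m,272,136,.016),"sh",onz(m,274,276,.028))
E
```

```text
256 283 138 279
145 256 283 [ 0.461 -0.319  0.02 ] 0.0251
165 257 283 [ 0.4777 -0.3108  0.02  ] 0.0246
180 257 283 [ 0.4908 -0.3049  0.02  ] 0.0249
230 258 283 [ 0.5366 -0.2834  0.02  ] 0.0251
250 258 282 [ 0.5565 -0.2749  0.02  ] 0.0245
265 258 282 [ 0.5717 -0.2679  0.02  ] 0.0248
tail [ 0.4527512  -0.32029715  0.016     ] sh [ 0.57749662 -0.2605427   0.028     ]
```

```bash
python3 - <<'E'
from h import *
a=np.pi
plan([((.4977,-.299,.11),down(a+.4325)),((.4977,-.299,.074),down(a+.4325))])
E
```

```text
[0.008, -0.008, 0.139] [0.002, -0.001, 0.008] mm 139 deg 0
[-0.0, 0.0, 0.036] [-0.0, 0.0, 0.0] mm 36 deg 0
```

{"fn": "drive_tool", "kwargs": {"deltas": [{"gripper": 0,"offset": [0.004,-0.004,0.139],"angular": [0,0,0.008]},{"gripper": 0,"offset": [0.004,-0.004,0.139],"angular": [0,0,0.008]},{"gripper": 0,"offset": [0.004,-0.004,0.139],"angular": [0,0,0.008]},{"gripper": 0,"offset": [0.004,-0.004,0.139],"angular": [0,0,0.008]},{"gripper": 0,"offset": [0.004,-0.004,0.139],"angular": [0,0,0.008]}]}}

```text
t: 3.2
eef_pos: [0.5012, -0.2936, 0.1117]
tool_rot: [0.001, -0.216, 0.976, -0.0]
contact_force: [0.2, -1.1, 0.5]
gripper_width: 1.006
grasp_force: 0.0
```

```bash
python3 - <<'E'
from h import *
a=np.pi
print(cur()[0])
plan([((.4977,-.299,.074),down(a+.4325))])
E
```

```text
[ 0.5011715  -0.2936356   0.11173898]
[0.005, -0.003, 0.038] [-0.001, 0.002, 0.003] mm 38 deg 0
```

{"fn": "drive_tool", "kwargs": {"deltas": [{"gripper": 0,"offset": [0.005,-0.003,0.038],"angular": [0,0,0]},{"gripper": 0,"offset": [0.005,-0.003,0.038],"angular": [0,0,0]},{"gripper": 0,"offset": [0.005,-0.003,0.038],"angular": [0,0,0]},{"gripper": 255,"offset": [0.005,-0.003,0.038],"angular": [0,0,0]},{"gripper": 255,"offset": [0.005,-0.003,0.038],"angular": [0,0,0]}], "grip_force": 120}}

```text
t: 3.7
eef_pos: [0.4977, -0.2994, 0.074]
tool_rot: [0.001, -0.215, 0.977, -0.001]
contact_force: [-0.3, 0.6, -0.5]
gripper_width: 0.694
grasp_force: 0.0
```

{"fn": "drive_tool", "kwargs": {"deltas": [{"gripper": 255,"offset": [0,0,0],"angular": [0,0,0]},{"gripper": 255,"offset": [0,0,0],"angular": [0,0,0]},{"gripper": 255,"offset": [0,0,0],"angular": [0,0,0]},{"gripper": 255,"offset": [0,0,0],"angular": [0,0,0]},{"gripper": 255,"offset": [0,0,0],"angular": [0,0,0]}], "grip_force": 120}}

```text
t: 4.2
eef_pos: [0.4969, -0.2994, 0.0732]
tool_rot: [0.001, -0.215, 0.977, -0.0]
contact_force: [-1.8, 2.0, 10.4]
gripper_width: 0.329
grasp_force: 117.5
```

{"fn": "drive_tool", "kwargs": {"deltas": [{"gripper": 255,"offset": [0,0,-0.02],"angular": [0,0,0]},{"gripper": 255,"offset": [0,0,-0.06],"angular": [0,0,0]},{"gripper": 255,"offset": [0,0,-0.1],"angular": [0,0,0]},{"gripper": 255,"offset": [0,0,-0.15],"angular": [0,0,0]},{"gripper": 255,"offset": [0,0,-0.18],"angular": [0,0,0]}]}}

```text
t: 4.7
eef_pos: [0.4966, -0.2997, 0.2551]
tool_rot: [0.001, -0.215, 0.977, -0.001]
contact_force: [-0.1, -0.1, -2.9]
gripper_width: 0.335
grasp_force: 118.7
```

```bash
python3 - <<'E'
from h import *
o=bot.get_obs();print(o["t"],o["q"].round(2),o["eef_pos"],o["gripper_width"],o["grasp_force"],o["contact_force"])
m=optics.camera_model("wrist"); im=optics.read_camera("wrist"); ims=optics.read_camera("scene")
cv2.imwrite("pics/s3r.png",ims); cv2.imwrite("pics/w3r.png",im); np.save("w3.npy",m,allow_pickle=True)
T=np.array(m["cam_to_world"]); p,M=cur()
print("cam in tool",(M.T@(T[:3,3]-p)).round(4),(M.T@T[:3,:3]).round(3).tolist())
s=optics.camera_model("scene"); u,v=proj(s,p).astype(int); print(u,v)
c=cv2.resize(ims[max(0,v-60):v+90,max(0,u-100):u+100],(400,300),interpolation=cv2.INTER_CUBIC)
cv2.imwrite("pics/c3.png",np.hstack([cv2.resize(im,(400,300)),c]))
E
```

```text
4.7 [ 0.07  0.4   0.47  1.86 -0.22  0.93  2.64] [ 0.49656953 -0.29971208  0.2551106 ] 0.3348689762583908 118.71038317680359 [-0.091079   -0.06336397 -2.93695116]
cam in tool [ 0.0692  0.0008 -0.0693] [[0.0, 0.964, 0.267], [1.0, 0.001, -0.004], [-0.004, 0.267, -0.964]]
156 216
```

View pics/c3.png

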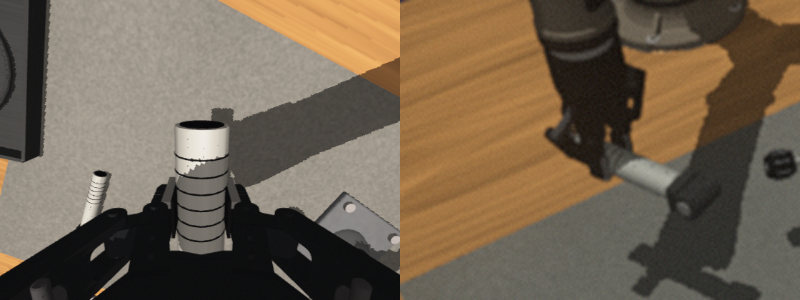

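The left half shows the post held between the fingers, with its open tail rim centred at (202,125). The scene crop on the right shows the tube leaving the fingers to the head, whose end face is at about (683,208).

```bash
python3 - <<'E'
from h import *
m=np.load("w3.npy",allow_pickle=True).item(); s=optics.camera_model("scene"); p,M=cur()
W=lambda a:p+M@np.array(a)
print("wrist tail pred",proj(m,W([.049,0,.058])),"meas 283,175; rim halfwidth", proj(m,W([.049,.0158,.058])))
for dz in (-.01,0,.01,.02): print(dz,"scene head end pred",proj(s,W([-.133,0,.058+dz])).round(1))
print("meas 197.5 260; axis near grip", proj(s,W([-.03,0,.058])))
# rim
im=cv2.imread("pics/w3r.png"); g=cv2.cvtColor(im,cv2.COLOR_BGR2GRAY)
mk=(g[150:200,230:340]<40).astype(np.uint8); n,l,st,ce=cv2.connectedComponentsWithStats(mk); print([ (st[i].tolist(),ce[i].round(1)) for i in range(1,n) if st[i,4]>60])
for y in (185,195,205): 
    r=np.where(g[y,230:335]>100)[0]+230; print(y,r.min(),r.max())
E
```

```text
wrist tail pred [277.52593817 173.96559614] meas 283,175; rim halfwidth [316.21845071 173.93976785]
-0.01 scene head end pred [210.  253.4]
0 scene head end pred [210.5 256.8]
0.01 scene head end pred [211.1 260.2]
0.02 scene head end pred [211.7 263.5]
meas 197.5 260; axis near grip [172.41656385 240.82114033]
[([22, 19, 62, 11, 567], array([52.7, 24. ]))]
185 230 320
195 230 319
205 230 319
```

```bash
python3 - <<'E'
from h import *
m=dict(np.load("w3.npy",allow_pickle=True).item()); p,M=cur(); Tc=np.array(m["cam_to_world"])
rel=np.r_[np.c_[M.T@Tc[:3,:3],M.T@(Tc[:3,3]-p)],[[0,0,0,1]]]
# w1 pose: yaw from quat (0,-.098,.995,0)
q=np.array([-.098,.995,0,0]); Mw=R.from_quat(q/np.linalg.norm(q)).as_matrix(); T=np.eye(4);T[:3,:3]=Mw;T[:3,3]=[.49914,.01635,.41083]
m["cam_to_world"]=T@rel
im=cv2.imread("pics/w1.png"); g=cv2.cvtColor(im,cv2.COLOR_BGR2GRAY)
C=np.array([.5662,-.0056]);yw=-.1665; c,s=np.cos(yw),np.sin(yw)
for a,b in [(.06,.05),(.06,-.05),(-.06,.05),(-.06,-.05)]:
    P=np.r_[C+[a*c-b*s,a*s+b*c],.014]; u,v=proj(m,P); ui,vi=int(u),int(v)
    if not(20<ui<540 and 20<vi<400): print("out",u,v);continue
    w=g[vi-18:vi+19,ui-18:ui+19]; mk=(w>w.max()-35).astype(np.uint8); n,l,st,ce=cv2.connectedComponentsWithStats(mk)
    i=1+np.argmax(st[1:,4]); x,y=ce[i]+[ui-18,vi-18]; print((a,b),(u.round(1),v.round(1)),(x.round(1),y.round(1)),st[i],w.max(),(onz(m,x,y,.014)-P).round(4))
E
```

```text
(0.06, 0.05) (np.float64(273.4), np.float64(254.9)) (np.float64(289.5), np.float64(236.0)) [33  0  4  1  4] 180 [-0.0365  0.0188  0.    ]
(0.06, -0.05) (np.float64(213.9), np.float64(234.1)) (np.float64(203.8), np.float64(236.4)) [  0  15  16  13 102] 214 [ 0.0069 -0.0152  0.    ]
(-0.06, 0.05) (np.float64(301.2), np.float64(186.1)) (np.float64(302.1), np.float64(187.8)) [15 17  9  7 54] 211 [0.0023 0.0019 0.    ]
(-0.06, -0.05) (np.float64(238.4), np.float64(162.6)) (np.float64(238.7), np.float64(162.6)) [14 14 10 10 79] 221 [-0.0001  0.0005  0.    ]
```

```bash
cat >> h.py <<'E'
TC=cradle((.567,-.0055),-.1665)
def cr(x,y,z): return (TC@np.array([x,y,z,1.]))[:3]
NS=TC[:3,:3]@np.diag([-1,1,-1.])   # tool x=-cradle x, tool z=-cradle z
def incr():
    p,M=cur(); N=M; return (np.linalg.inv(TC)@np.r_[p,1])[:3].round(4), R.from_matrix(NS.T@N).as_rotvec().round(3)
E
python3 - <<'E'
from h import *
from scipy.spatial.transform import Slerp
p,M=cur(); S=Slerp([0,1],R.from_matrix([M,NS]))
pre=cr(-.055,0,.128); print(p,pre)
plan([((.49,-.20,.34),S(.45).as_matrix()),(cr(-.055,-.03,.128)*.999,S(.95).as_matrix()),(pre,NS)])
E
```

```text
[ 0.49794909 -0.30049675  0.25643376] [0.45691237 0.01300087 0.24835125]
[-0.035, 0.094, -0.084] [0.088, -0.287, 0.336] mm 131 deg 20
[0.027, 0.191, 0.08] [0.097, -0.319, 0.374] mm 209 deg 23
[-0.001, 0.03, -0.0] [0.01, -0.031, 0.037] mm 30 deg 2
```

{"fn": "drive_tool", "kwargs": {"deltas": [{"gripper": 255,"offset": [-0.012,0.03,-0.04],"angular": [0.02,-0.06,0.07]},{"gripper": 255,"offset": [-0.02,0.055,-0.06],"angular": [0.044,-0.14,0.168]},{"gripper": 255,"offset": [-0.035,0.094,-0.084],"angular": [0.088,-0.287,0.336]},{"gripper": 255,"offset": [-0.035,0.094,-0.084],"angular": [0.088,-0.287,0.336]},{"gripper": 255,"offset": [-0.035,0.094,-0.084],"angular": [0.088,-0.287,0.336]}]}}

```text
t: 5.3
eef_pos: [0.4875, -0.1979, 0.3351]
tool_rot: [0.116, -0.085, 0.99, -0.009]
contact_force: [0.3, 0.2, -1.8]
gripper_width: 0.336
grasp_force: 119.5
```

{"fn": "drive_tool", "kwargs": {"deltas": [{"gripper": 255,"offset": [0.005,0.038,0.016],"angular": [0.02,-0.064,0.075]},{"gripper": 255,"offset": [0.011,0.076,0.032],"angular": [0.04,-0.128,0.15]},{"gripper": 255,"offset": [0.016,0.115,0.048],"angular": [0.058,-0.191,0.224]},{"gripper": 255,"offset": [0.022,0.153,0.064],"angular": [0.078,-0.255,0.3]},{"gripper": 255,"offset": [0.027,0.191,0.08],"angular": [0.097,-0.319,0.374]}]}}

```text
t: 5.8
eef_pos: [0.4567, -0.0553, 0.2594]
tool_rot: [0.215, 0.042, 0.975, -0.028]
contact_force: [0.3, -0.6, -2.8]
gripper_width: 0.332
grasp_force: 119.6
```

{"fn": "drive_tool", "kwargs": {"deltas": [{"gripper": 255,"offset": [0,0.015,0],"angular": [0.01,-0.031,0.037]},{"gripper": 255,"offset": [-0.001,0.03,0],"angular": [0.01,-0.031,0.037]},{"gripper": 255,"offset": [-0.001,0.03,0],"angular": [0.01,-0.031,0.037]},{"gripper": 255,"offset": [-0.001,0.03,0],"angular": [0.01,-0.031,0.037]},{"gripper": 255,"offset": [-0.001,0.03,0],"angular": [0.01,-0.031,0.037]}]}}

```text
t: 6.3
eef_pos: [0.4619, -0.0275, 0.2608]
tool_rot: [0.228, 0.058, 0.971, -0.029]
contact_force: [0.5, 0.7, -2.6]
gripper_width: 0.33
grasp_force: 119.6
```

```bash
python3 - <<'E'
from h import *
o=bot.get_obs();print(o["t"],o["q"].round(2),o["eef_pos"],o["gripper_width"],o["grasp_force"],o["contact_force"]); print(incr())
plan([(cr(-.057,0,.07),NS),(cr(-.057,0,.058),NS)])
a=optics.read_camera("scene");b=optics.read_camera("top")
c=lambda im,x,y,w,h:cv2.resize(im[y:y+h,x:x+w],(400,400),interpolation=cv2.INTER_CUBIC)
cv2.imwrite("pics/c4.png",np.hstack([c(a,215,145,120,120),c(b,245,150,100,100)]))
E
```

```text
6.3 [-0.45  0.02  0.3   2.36  0.43  0.35  0.92] [ 0.4618869  -0.02747516  0.26078332] 0.3300637288217447 119.6322762966156 [ 0.48627819  0.67455525 -2.61716215]
(array([-0.0387, -0.0391,  0.133 ]), array([ 0.007,  0.059, -0.05 ]))
[0.013, 0.04, 0.064] [-0.009, -0.076, 0.064] mm 77 deg 4
[-0.0, 0.0, 0.012] [0.0, 0.0, -0.0] mm 12 deg 0
```

View pics/c4.png

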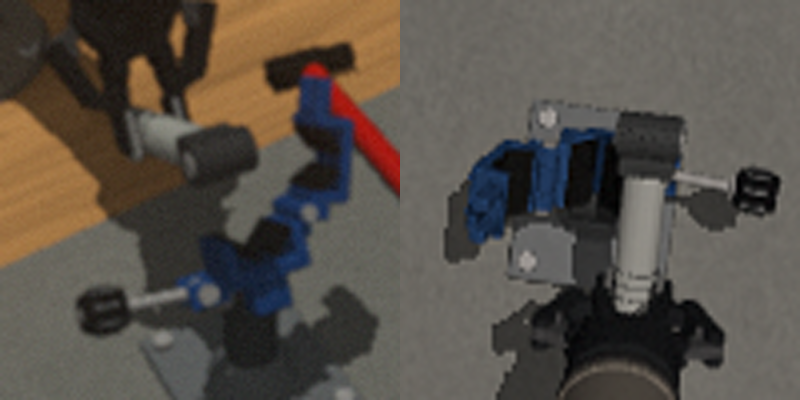

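The left crop (scene) shows the post held tilted, head outward, over the right side of the clamp with the jaw still open. The right crop (top) shows it parallel to the V and about 40 mm to its right, tube at (640,230), V at (575,170).

{"fn": "drive_tool", "kwargs": {"deltas": [{"gripper": 255,"offset": [0.008,0.02,0.005],"angular": [-0.009,-0.076,0.064]},{"gripper": 255,"offset": [0.013,0.04,0.005],"angular": [-0.009,-0.076,0.064]},{"gripper": 255,"offset": [0.013,0.04,0.005],"angular": [-0.009,-0.076,0.064]},{"gripper": 255,"offset": [0.013,0.04,0.005],"angular": [-0.009,-0.076,0.064]},{"gripper": 255,"offset": [0.013,0.04,0.005],"angular": [-0.009,-0.076,0.064]}]}}

```text
t: 6.9
eef_pos: [0.4578, 0.0138, 0.2501]
tool_rot: [0.259, 0.08, 0.962, -0.021]
contact_force: [-0.6, -0.6, -2.4]
gripper_width: 0.333
grasp_force: 119.7
```

```bash
python3 - <<'E'
from h import *
o=bot.get_obs();print(o["t"],o["q"].round(3)); print(incr())
plan([(cr(-.055,0,.08),NS),(cr(-.057,0,.058),NS)])
E
```

```text
6.9 [-0.528  0.025  0.243  2.409  0.766  0.311  0.43 ]
(array([-0.0535,  0.001 ,  0.1291]), array([-0.002, -0.002, -0.   ]))
[0.002, -0.001, 0.049] [0.002, 0.002, 0.0] mm 49 deg 0
[0.002, -0.0, 0.022] [0.0, 0.0, 0.0] mm 22 deg 0
```

{"fn": "drive_tool", "kwargs": {"deltas": [{"gripper": 255,"offset": [0.001,-0.001,0.016],"angular": [0,0,0]},{"gripper": 255,"offset": [0.002,-0.001,0.033],"angular": [0,0,0]},{"gripper": 255,"offset": [0.002,-0.001,0.049],"angular": [0,0,0]},{"gripper": 255,"offset": [0.002,-0.001,0.049],"angular": [0,0,0]},{"gripper": 255,"offset": [0.002,-0.001,0.049],"angular": [0,0,0]}]}}

```text
t: 7.4
eef_pos: [0.4801, 0.0091, 0.2068]
tool_rot: [0.259, 0.08, 0.962, -0.021]
contact_force: [-0.5, -0.0, -1.7]
gripper_width: 0.332
grasp_force: 119.6
```

```bash
python3 - <<'E'
from h import *
o=bot.get_obs();print(o["t"],o["q"].round(3),o["contact_force"],o["torque"]); print(incr())
plan([(cr(-.057,0,.062),NS)])
E
```

```text
7.4 [-0.53   0.166  0.297  2.409  1.056  0.178  0.145] [-0.54102514 -0.00379059 -1.74553344] [0.16518799 0.86424008 0.0027615 ]
(array([-0.0554,  0.    ,  0.0802]), array([-0.001, -0.002, -0.   ]))
[0.002, -0.0, 0.018] [0.001, 0.002, 0.0] mm 18 deg 0
```

```bash
python3 - <<'E'
from h import *
for d,z in [(.14,.008),(.14,.002)]:
    N=TC[:3,:3]@R.from_euler("y",d).as_matrix()@np.diag([-1,1,-1.])
    P=cr(.029,0,z)-N@np.array([-.091,0,.058]); plan([(P,N)])
E
```

```text
[-0.002, -0.0, 0.002] [0.001, 0.18, 0.0] mm 3 deg 8
[-0.002, -0.0, 0.008] [0.001, 0.18, 0.0] mm 8 deg 8
```

{"fn": "drive_tool", "kwargs": {"deltas": [{"gripper": 255,"offset": [-0.001,0,0],"angular": [0,0.06,0]},{"gripper": 255,"offset": [-0.001,0,0.001],"angular": [0,0.12,0]},{"gripper": 255,"offset": [-0.002,0,0.002],"angular": [0,0.18,0]},{"gripper": 255,"offset": [-0.002,0,0.002],"angular": [0,0.18,0]},{"gripper": 255,"offset": [-0.002,0,0.002],"angular": [0,0.18,0]}]}}

```text
t: 7.9
eef_pos: [0.4829, 0.0086, 0.2066]
tool_rot: [0.191, 0.082, 0.978, -0.015]
contact_force: [0.2, -0.8, -2.7]
gripper_width: 0.337
grasp_force: 119.6
```

```bash
python3 - <<'E'
from h import *
o=bot.get_obs();print(o["t"],o["q"].round(3),o["contact_force"],o["torque"]); print(incr())
a=optics.read_camera("scene");b=optics.read_camera("top")
c=lambda im,x,y,w,h:cv2.resize(im[y:y+h,x:x+w],(400,400),interpolation=cv2.INTER_CUBIC)
cv2.imwrite("pics/c5.png",np.hstack([c(a,245,155,90,90),c(b,250,155,80,80)]))
E
```

```text
7.9 [-0.243  0.184  0.022  2.313  0.458  0.315  0.769] [ 0.24911214 -0.82467942 -2.74243832] [ 0.10393879  0.71544236 -0.03211159]
(array([-0.0531, -0.    ,  0.0787]), array([-0.002,  0.137,  0.001]))
```

View pics/c5.png

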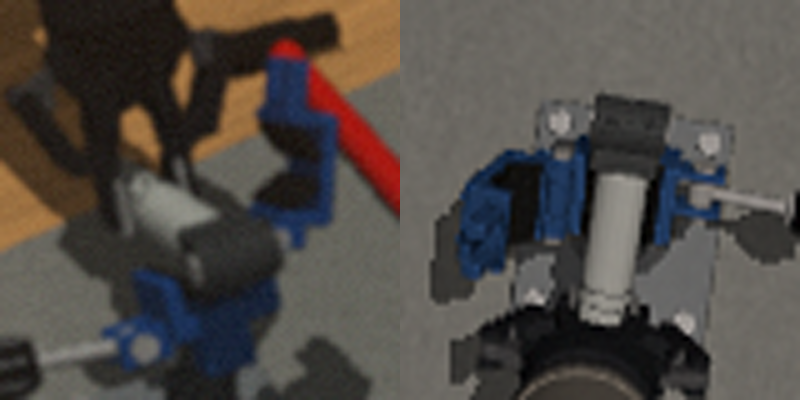

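The post sits just above the V, with tube at (615,230) and head at (630,130) in the top crop. I'll check the shoulder against the V's upper end by projection.

```bash
python3 - <<'E'
from h import *
m=optics.camera_model("top"); p,M=cur(); W=lambda a:p+M@np.array(a)
f=lambda P:((proj(m,P)-[250,155])*5+[400,0]).round(0)
print("shoulder top pred",f(W([-.091,0,.042])),"head end top",f(W([-.133,0,.042])),"head corners",f(W([-.091,-.022,.05])),f(W([-.091,.022,.05])))
print("shoulder in cradle",np.linalg.inv(TC)@np.r_[W([-.091,0,.058]),1])
for x in(26,-26): print("wall tops",x,[f(cr(x/1e3,y/1e3,-.004)) for y in(32,22,-22,-32)])
print("screws", [f(np.r_[TC[:2,3]+R.from_euler("z",-.1665).as_matrix()[:2,:2]@[a,b],.014]) for a in(.06,-.06) for b in(.05,-.05)])
E
```

```text
shoulder top pred [619. 175.] head end top [628. 106.] head corners [657. 176.] [582. 166.]
shoulder in cradle [2.84989780e-02 5.09382385e-04 8.55540489e-03 1.00000000e+00]
wall tops 26 [array([569., 155.]), array([586., 157.]), array([659., 168.]), array([676., 170.])]
wall tops -26 [array([559., 233.]), array([576., 235.]), array([648., 245.]), array([664., 248.])]
screws [array([556., 123.]), array([705., 144.]), array([530., 302.]), array([680., 323.])]
```

{"fn": "drive_tool", "kwargs": {"deltas": [{"gripper": 255,"offset": [-0.006,-0.001,0],"angular": [0,0,0]},{"gripper": 255,"offset": [-0.006,-0.001,0.003],"angular": [0,0,0]},{"gripper": 255,"offset": [-0.006,-0.001,0.005],"angular": [0,0,0]},{"gripper": 255,"offset": [-0.006,-0.001,0.006],"angular": [0,0,0]},{"gripper": 255,"offset": [-0.006,-0.001,0.006],"angular": [0,0,0]}]}}

```text
t: 8.5
eef_pos: [0.4901, 0.0073, 0.2021]
tool_rot: [0.19, 0.081, 0.978, -0.015]
contact_force: [0.3, -0.1, -3.0]
gripper_width: 0.333
grasp_force: 119.6
```

```bash
python3 - <<'E'
from h import *
o=bot.get_obs();print(o["t"],o["q"].round(3),o["contact_force"],o["torque"]); print(incr())
p,M=cur();print("shoulder in cradle",np.linalg.inv(TC)@np.r_[p+M@np.array([-.091,0,.058]),1])
E
```

```text
8.5 [-0.235  0.205  0.023  2.3    0.452  0.308  0.784] [ 0.29736187 -0.09177934 -2.95592577] [0.15447446 0.78313176 0.00841492]
(array([-0.0489, -0.0001,  0.0711]), array([-0.002,  0.14 , -0.001]))
shoulder in cradle [3.30594015e-02 1.17636522e-04 9.91133774e-04 1.00000000e+00]
```

{"fn": "drive_tool", "kwargs": {"deltas": [{"gripper": 255,"offset": [0,0,0.002],"angular": [0,-0.02,0]},{"gripper": 255,"offset": [0,0,0.003],"angular": [0,-0.04,0]},{"gripper": 255,"offset": [0,0,0.004],"angular": [0,-0.06,0]}]}}

```text
t: 8.8
eef_pos: [0.4918, 0.0069, 0.1988]
tool_rot: [0.214, 0.081, 0.973, -0.017]
contact_force: [0.6, 0.4, -2.0]
gripper_width: 0.329
grasp_force: 119.5
```

{"fn": "drive_tool", "kwargs": {"deltas": [{"gripper": 255,"offset": [0,0,0.001],"angular": [0,-0.02,0]},{"gripper": 255,"offset": [0,0,0.002],"angular": [0,-0.04,0]},{"gripper": 255,"offset": [0,0,0.003],"angular": [0,-0.06,0]}]}}

```text
t: 9.1
eef_pos: [0.493, 0.0068, 0.1961]
tool_rot: [0.237, 0.08, 0.968, -0.019]
contact_force: [-0.0, 0.3, -1.7]
gripper_width: 0.331
grasp_force: 119.6
```

```bash
python3 - <<'E'
from h import *
o=bot.get_obs();print(o["t"],o["q"].round(3),o["contact_force"],o["torque"]); print(incr())
p,M=cur();print("shoulder in cradle",np.linalg.inv(TC)@np.r_[p+M@np.array([-.091,0,.058]),1])
E
```

```text
9.1 [-0.421  0.211  0.21   2.361  0.806  0.182  0.413] [-0.04567639  0.27353727 -1.74974709] [ 0.14611675  0.85603217 -0.002885  ]
(array([-0.0494, -0.0001,  0.0644]), array([-0.003,  0.045, -0.001]))
shoulder in cradle [3.88874012e-02 1.43112415e-04 2.42383767e-03 1.00000000e+00]
```

{"fn": "drive_tool", "kwargs": {"deltas": [{"gripper": 255,"offset": [0,0,0.0],"angular": [0,0.06,0]},{"gripper": 255,"offset": [0,0,0.002],"angular": [0,0.06,0]},{"gripper": 255,"offset": [0,0,0.003],"angular": [0,0.06,0]}]}}

```text
t: 9.4
eef_pos: [0.4944, 0.006, 0.1934]
tool_rot: [0.214, 0.081, 0.973, -0.017]
contact_force: [-4.9, -0.4, 3.5]
gripper_width: 0.329
grasp_force: 120.3
```

{"fn": "drive_tool", "kwargs": {"deltas": [{"gripper": 255,"offset": [0.001,0,0.001],"angular": [0,0,0]},{"gripper": 255,"offset": [0.002,0,0.002],"angular": [0,0,0]},{"gripper": 255,"offset": [0.003,0,0.003],"angular": [0,0,0]}]}}

```text
t: 9.7
eef_pos: [0.4949, 0.0062, 0.191]
tool_rot: [0.216, 0.081, 0.973, -0.016]
contact_force: [-2.1, -3.9, 10.4]
gripper_width: 0.332
grasp_force: 121.1
```

```bash
python3 - <<'E'
from h import *
o=bot.get_obs();print(o["t"],o["q"].round(3),o["contact_force"],o["torque"]); print(incr())
p,M=cur();print("shoulder in cradle",np.linalg.inv(TC)@np.r_[p+M@np.array([-.091,0,.058]),1])
E
```

```text
9.7 [-0.302  0.227  0.092  2.332  0.663  0.221  0.564] [-2.14478786 -3.93541401 10.37468066] [-0.79199332 -1.0395953  -0.65421646]
(array([-0.0503, -0.0004,  0.0591]), array([-0.003,  0.087,  0.001]))
shoulder in cradle [ 3.53121089e-02 -3.66491341e-04 -6.64520592e-03  1.00000000e+00]
```

{"fn": "drive_tool", "kwargs": {"deltas": [{"gripper": 255,"offset": [0.002,0,-0.001],"angular": [0,0,0]},{"gripper": 255,"offset": [0.004,0,-0.001],"angular": [0,0,0]},{"gripper": 255,"offset": [0.005,0,-0.001],"angular": [0,0,0]},{"gripper": 255,"offset": [0.005,0,-0.001],"angular": [0,0,0]}]}}

```text
t: 10.1
eef_pos: [0.4904, 0.0071, 0.1901]
tool_rot: [0.216, 0.082, 0.973, -0.016]
contact_force: [1.6, -4.6, 6.6]
gripper_width: 0.333
grasp_force: 120.9
```

{"fn": "drive_tool", "kwargs": {"deltas": [{"gripper": 255,"offset": [0.002,0,0],"angular": [0,0,0]},{"gripper": 255,"offset": [0.003,0,0],"angular": [0,0,0]},{"gripper": 255,"offset": [0.003,0,0],"angular": [0,0,0]}]}}

```text
t: 10.4
eef_pos: [0.4876, 0.0076, 0.1887]
tool_rot: [0.216, 0.082, 0.973, -0.016]
contact_force: [1.3, -4.5, 5.9]
gripper_width: 0.331
grasp_force: 120.9
```

```bash
python3 - <<'E'
from h import *
o=bot.get_obs();print(o["t"],o["q"].round(3),o["contact_force"],o["torque"]); print(incr())
p,M=cur();print("shoulder in cradle",np.linalg.inv(TC)@np.r_[p+M@np.array([-.091,0,.058]),1])
print("force along cradle axes",TC[:3,:3].T@o["contact_force"])
E
```

```text
10.4 [-0.324  0.222  0.108  2.349  0.693  0.212  0.525] [ 1.32731526 -4.45695202  5.92284524] [-0.71245551 -0.83122719 -0.59992704]
(array([-0.0578, -0.0003,  0.0608]), array([-0.003,  0.087,  0.002]))
shoulder in cradle [ 2.78306551e-02 -1.95848128e-04 -4.90946809e-03  1.00000000e+00]
force along cradle axes [ 4.734712   -4.17533793  4.10552534]
```

{"fn": "drive_tool", "kwargs": {"deltas": [{"gripper": 255,"offset": [0.001,-0.0015,0],"angular": [0,0,0]},{"gripper": 255,"offset": [0.002,-0.0015,0],"angular": [0,0,0]},{"gripper": 255,"offset": [0.002,-0.0015,0],"angular": [0,0,0]}]}}

```text
t: 10.7
eef_pos: [0.4865, 0.0073, 0.1884]
tool_rot: [0.217, 0.081, 0.973, -0.016]
contact_force: [3.1, -2.8, 5.9]
gripper_width: 0.333
grasp_force: 120.4
```

{"fn": "drive_tool", "kwargs": {"deltas": [{"gripper": 255,"offset": [0.001,0,0],"angular": [0,0,0]},{"gripper": 255,"offset": [0.002,0,0],"angular": [0,0,0]},{"gripper": 255,"offset": [0.002,0,0],"angular": [0,0,0]}]}}

```text
t: 11.0
eef_pos: [0.4862, 0.0074, 0.1885]
tool_rot: [0.218, 0.081, 0.972, -0.015]
contact_force: [7.2, -4.2, 5.9]
gripper_width: 0.335
grasp_force: 120.4
```

```bash
python3 - <<'E'
from h import *
o=bot.get_obs();print(o["t"],o["q"].round(3),o["contact_force"],o["torque"]); print(incr())
p,M=cur();print("shoulder in cradle",np.linalg.inv(TC)@np.r_[p+M@np.array([-.091,0,.058]),1])
print("force along cradle axes",TC[:3,:3].T@o["contact_force"])
E
```

```text
11.0 [-0.33   0.22   0.115  2.355  0.713  0.204  0.506] [ 7.20755049 -4.20611874  5.9207789 ] [-0.80119079 -2.00007786 -0.39452527]
(array([-0.0591, -0.0007,  0.0613]), array([-0.006,  0.083,  0.001]))
shoulder in cradle [ 2.68426974e-02 -4.29387346e-04 -4.03911688e-03  1.00000000e+00]
force along cradle axes [ 9.71968641 -2.95343164  1.22506302]
```

{"fn": "drive_tool", "kwargs": {"deltas": [{"gripper": 0,"offset": [0,0,0],"angular": [0,0,0]},{"gripper": 0,"offset": [0,0,0],"angular": [0,0,0]},{"gripper": 0,"offset": [0,0,0],"angular": [0,0,0]},{"gripper": 0,"offset": [0,0,0],"angular": [0,0,0]},{"gripper": 0,"offset": [0,0,0],"angular": [0,0,0]}]}}

```text
t: 11.5
eef_pos: [0.4812, 0.0072, 0.1851]
tool_rot: [0.213, 0.08, 0.974, -0.017]
contact_force: [0.5, -0.6, 0.4]
gripper_width: 1.003
grasp_force: 0.0
```

{"fn": "drive_tool", "kwargs": {"deltas": [{"gripper": 0,"offset": [0,0,0],"angular": [0,0,0]},{"gripper": 0,"offset": [0,0,-0.02],"angular": [0,0,0]},{"gripper": 0,"offset": [0,0,-0.04],"angular": [0,0,0]},{"gripper": 0,"offset": [0,0,-0.06],"angular": [0,0,0]},{"gripper": 0,"offset": [0,0,-0.07],"angular": [0,0,0]}]}}

```text
t: 12.0
eef_pos: [0.4525, 0.0118, 0.2502]
tool_rot: [0.214, 0.081, 0.973, -0.016]
contact_force: [-0.2, 0.2, -0.2]
gripper_width: 1.001
grasp_force: 0.0
```

```bash
python3 - <<'E'
from h import *
o=bot.get_obs();print(o["t"],o["q"].round(3),o["eef_pos"],o["contact_force"]); print(incr())
a=optics.read_camera("scene");b=optics.read_camera("top");cv2.imwrite("pics/s6r.png",a);cv2.imwrite("pics/t6r.png",b)
c=lambda im,x,y,w,h:cv2.resize(im[y:y+h,x:x+w],(400,400),interpolation=cv2.INTER_CUBIC)
cv2.imwrite("pics/c6.png",np.hstack([c(a,245,155,90,90),c(b,250,155,80,80)]))
E
```

```text
12.0 [-0.242  0.042 -0.021  2.354  0.477  0.386  0.732] [0.45248262 0.01180835 0.25019304] [-0.15823203  0.19446788 -0.16787153]
(array([-0.0577, -0.0019,  0.1317]), array([-0.003,  0.091, -0.   ]))
```

View pics/c6.png

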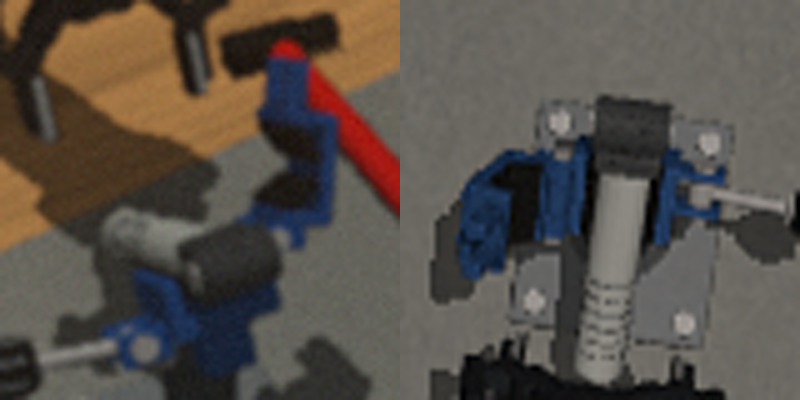

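The post is seated in the V with its head against the upper end. In the top crop the tube is at (612,270) and the head at (632,130), and the jaw is still open. Next is the jaw.

```bash
cat >> h.py <<'E'
def tilt(out,phi): # outward lean removed by 'out' from cradle -z, sideways lean phi (fingers point right-down)
    return TC[:3,:3]@(R.from_euler("y",out)*R.from_euler("x",-phi)).as_matrix()@np.diag([-1,1,-1.])
def jtip(th,cl,s=.05,r=.012,h=.034,dy=-.002):
    return np.array([.0,.038+dy,0])+s*np.array([0,-np.cos(th),np.sin(th)])+(h+r+cl)*np.array([0,np.sin(th),np.cos(th)])
def jpose(th,cl,out=.26,phi=.6,**k):
    N=tilt(out,phi); return cr(*jtip(th,cl,**k))-N@np.array([0,0,.066]),N
E
python3 - <<'E'
from h import *
mt=optics.camera_model("top"); print("lube",onz(mt,165,211,.165),"cup",onz(mt,203,185,.08))
p,M=cur(); A,N=jpose(1.95,.04); print("approach",A, "tip",A+N@[0,0,.073])
from scipy.spatial.transform import Slerp
S=Slerp([0,1],R.from_matrix([M,N]))
plan([(p+[0.01,.02,.13],M),((.50,.15,.40),S(.5).as_matrix()),((A[0],A[1],.36),N),(A,N)])
E
```

```text
lube [0.53144577 0.38045331 0.165     ] cup [0.61596981 0.28157529 0.08      ]
approach [0.57424852 0.16735511 0.23024534] tip [0.58289856 0.1241045  0.17207695]
[-0.061, 0.022, -0.115] [0.0, 0.0, 0.0] mm 132 deg 0
[-0.023, 0.122, -0.011] [0.383, 0.105, -0.032] mm 125 deg 18
[-0.053, 0.046, 0.051] [0.383, 0.105, -0.032] mm 87 deg 18
[0.034, 0.071, 0.103] [0.0, 0.0, -0.0] mm 130 deg 0
```

{"fn": "drive_tool", "kwargs": {"deltas": [{"gripper": 255,"offset": [-0.02,0.007,-0.04],"angular": [0,0,0]},{"gripper": 255,"offset": [-0.04,0.014,-0.08],"angular": [0,0,0]},{"gripper": 255,"offset": [-0.061,0.022,-0.115],"angular": [0,0,0]},{"gripper": 255,"offset": [-0.061,0.022,-0.115],"angular": [0,0,0]}], "grip_force": 30}}

```text
t: 12.5
eef_pos: [0.4668, 0.0336, 0.3845]
tool_rot: [0.218, 0.08, 0.972, -0.015]
contact_force: [0.4, 1.0, 0.8]
gripper_width: 0.329
grasp_force: 0.0
```

{"fn": "drive_tool", "kwargs": {"deltas": [{"gripper": 255,"offset": [-0.008,0.041,-0.004],"angular": [0.13,0.035,-0.01]},{"gripper": 255,"offset": [-0.016,0.082,-0.008],"angular": [0.26,0.07,-0.02]},{"gripper": 255,"offset": [-0.023,0.122,-0.011],"angular": [0.383,0.105,-0.032]},{"gripper": 255,"offset": [-0.023,0.122,-0.011],"angular": [0.383,0.105,-0.032]},{"gripper": 255,"offset": [-0.023,0.122,-0.011],"angular": [0.383,0.105,-0.032]}]}}

```text
t: 13.0
eef_pos: [0.5, 0.1509, 0.3962]
tool_rot: [0.157, 0.098, 0.969, -0.162]
contact_force: [0.8, -1.0, 0.1]
gripper_width: 0.001
grasp_force: 0.0
```

{"fn": "drive_tool", "kwargs": {"deltas": [{"gripper": 255,"offset": [-0.018,0.015,0.017],"angular": [0.13,0.035,-0.01]},{"gripper": 255,"offset": [-0.035,0.03,0.034],"angular": [0.26,0.07,-0.02]},{"gripper": 255,"offset": [-0.053,0.046,0.051],"angular": [0.383,0.105,-0.032]},{"gripper": 255,"offset": [-0.053,0.046,0.051],"angular": [0.383,0.105,-0.032]},{"gripper": 255,"offset": [-0.053,0.046,0.051],"angular": [0.383,0.105,-0.032]}]}}

```text
t: 13.5
eef_pos: [0.5741, 0.1657, 0.3561]
tool_rot: [0.099, 0.117, 0.94, -0.304]
contact_force: [-0.8, -0.4, 0.7]
gripper_width: -0.007
grasp_force: 0.0
```

```bash
python3 - <<'E'
from h import *
o=bot.get_obs();print(o["t"],o["q"].round(3),o["eef_pos"],o["gripper_width"])
plan([jpose(1.95,.04)]+[jpose(t,-.0) for t in (1.8,1.5,1.2,.9)])
E
```

```text
13.5 [-0.462  0.415 -0.219  1.656  0.656  1.462  0.443] [0.57408328 0.1656565  0.35605374] -0.0074667583586654
[0.032, 0.07, 0.099] [-0.004, -0.005, 0.002] mm 125 deg 0
[0.006, -0.047, 0.005] [0.0, 0.0, 0.0] mm 48 deg 0
[0.004, -0.02, -0.004] [0.0, 0.0, 0.0] mm 21 deg 0
[0.003, -0.02, 0.002] [0.0, 0.0, 0.0] mm 20 deg 0
[0.001, -0.019, 0.008] [0.0, 0.0, 0.0] mm 21 deg 0
```

{"fn": "drive_tool", "kwargs": {"deltas": [{"gripper": 255,"offset": [0.011,0.023,0.033],"angular": [0,0,0]},{"gripper": 255,"offset": [0.022,0.046,0.066],"angular": [0,0,0]},{"gripper": 255,"offset": [0.032,0.07,0.099],"angular": [0,0,0]},{"gripper": 255,"offset": [0.032,0.07,0.099],"angular": [0,0,0]},{"gripper": 255,"offset": [0.032,0.07,0.099],"angular": [0,0,0]}]}}

```text
t: 14.0
eef_pos: [0.5747, 0.1678, 0.2348]
tool_rot: [0.1, 0.118, 0.94, -0.303]
contact_force: [0.1, -0.3, 0.7]
gripper_width: 0.003
grasp_force: 0.0
```

{"fn": "drive_tool", "kwargs": {"deltas": [{"gripper": 255,"offset": [0.002,-0.016,0.002],"angular": [0,0,0]},{"gripper": 255,"offset": [0.004,-0.032,0.003],"angular": [0,0,0]},{"gripper": 255,"offset": [0.006,-0.047,0.005],"angular": [0,0,0]}]}}

```text
t: 14.3
eef_pos: [0.5565, 0.1287, 0.2556]
tool_rot: [0.101, 0.118, 0.941, -0.302]
contact_force: [1.2, 5.3, 3.2]
gripper_width: -0.0
grasp_force: 2.9
```

{"fn": "drive_tool", "kwargs": {"deltas": [{"gripper": 255,"offset": [0.002,-0.01,-0.002],"angular": [0,0,0]},{"gripper": 255,"offset": [0.004,-0.02,-0.004],"angular": [0,0,0]},{"gripper": 255,"offset": [0.004,-0.02,-0.004],"angular": [0,0,0]}]}}

```text
t: 14.6
eef_pos: [0.5461, 0.1161, 0.2673]
tool_rot: [0.1, 0.118, 0.94, -0.303]
contact_force: [0.9, 0.5, -0.9]
gripper_width: 0.001
grasp_force: 0.0
```

```bash
python3 - <<'E'
from h import *
o=bot.get_obs();print(o["t"],o["q"].round(3),o["eef_pos"],o["contact_force"],TC[:3,:3].T@o["contact_force"]);
p,M=cur(); print("tip cradle",np.linalg.inv(TC)@np.r_[p+M@[0,0,.066],1],"model",jtip(1.5,0))
plan([jpose(t,-.0) for t in (1.2,.9,.6,.3,.15,0)])
E
```

```text
14.6 [-0.422  0.433 -0.208  1.855  0.707  1.266  0.337] [0.54614472 0.1161393  0.26726681] [ 0.89397236  0.53949003 -0.88390804] [ 0.24411031  0.68018897 -1.16158625]
tip cradle [0.00179178 0.07917918 0.0563447  1.        ] model [0.         0.07834791 0.05312866]
[0.004, -0.019, 0.005] [-0.001, -0.002, -0.0] mm 20 deg 0
[0.001, -0.019, 0.008] [-0.0, 0.0, -0.0] mm 21 deg 0
[-0.001, -0.015, 0.013] [-0.0, 0.0, -0.0] mm 20 deg 0
[-0.002, -0.012, 0.016] [-0.0, 0.0, -0.0] mm 20 deg 0
[-0.001, -0.004, 0.01] [-0.0, 0.0, -0.0] mm 11 deg 0
[-0.002, -0.002, 0.009] [-0.0, 0.0, -0.0] mm 9 deg 0
```

{"fn": "drive_tool", "kwargs": {"deltas": [{"gripper": 255,"offset": [0.002,-0.009,0.002],"angular": [0,0,0]},{"gripper": 255,"offset": [0.004,-0.019,0.005],"angular": [0,0,0]},{"gripper": 255,"offset": [0.0045,-0.0285,0.009],"angular": [0,0,0]},{"gripper": 255,"offset": [0.005,-0.038,0.013],"angular": [0,0,0]},{"gripper": 255,"offset": [0.005,-0.038,0.013],"angular": [0,0,0]}]}}

```text
t: 15.1
eef_pos: [0.5319, 0.0777, 0.2749]
tool_rot: [0.099, 0.118, 0.94, -0.304]
contact_force: [0.2, -0.4, 0.6]
gripper_width: 0.004
grasp_force: 0.1
```

{"fn": "drive_tool", "kwargs": {"deltas": [{"gripper": 255,"offset": [0,-0.008,0.006],"angular": [0,0,0]},{"gripper": 255,"offset": [-0.001,-0.015,0.013],"angular": [0,0,0]},{"gripper": 255,"offset": [-0.002,-0.021,0.021],"angular": [0,0,0]},{"gripper": 255,"offset": [-0.003,-0.027,0.029],"angular": [0,0,0]},{"gripper": 255,"offset": [-0.003,-0.027,0.029],"angular": [0,0,0]}]}}

```text
t: 15.6
eef_pos: [0.5309, 0.0385, 0.2669]
tool_rot: [0.099, 0.118, 0.94, -0.304]
contact_force: [0.5, 0.3, -0.0]
gripper_width: -0.002
grasp_force: 0.0
```

```bash
python3 - <<'E'
from h import *
o=bot.get_obs();print(o["t"],o["q"].round(3),o["eef_pos"],TC[:3,:3].T@o["contact_force"]);
p,M=cur(); print("tip cradle",np.linalg.inv(TC)@np.r_[p+M@[0,0,.066],1],"model",jtip(.3,0))
plan([jpose(t,-.0) for t in (.15,0)])
a=optics.read_camera("scene");b=optics.read_camera("top")
c=lambda im,x,y,w,h:cv2.resize(im[y:y+h,x:x+w],(400,400),interpolation=cv2.INTER_CUBIC)
cv2.imwrite("pics/c7.png",np.hstack([c(a,225,155,110,110),c(b,250,155,80,80)]))
E
```

```text
15.6 [-0.335  0.366 -0.175  1.962  0.744  1.178  0.393] [0.53090622 0.0385477  0.26693423] [ 0.34647858  0.40642441 -0.20800615]
tip cradle [-3.80795411e-04 -2.28480691e-05  5.72879355e-02  1.00000000e+00] model [0.         0.00182711 0.05872149]
[-0.001, -0.003, 0.007] [-0.005, -0.005, -0.0] mm 8 deg 0
[-0.002, -0.003, 0.01] [0.0, 0.0, -0.0] mm 11 deg 0
```

View pics/c7.png

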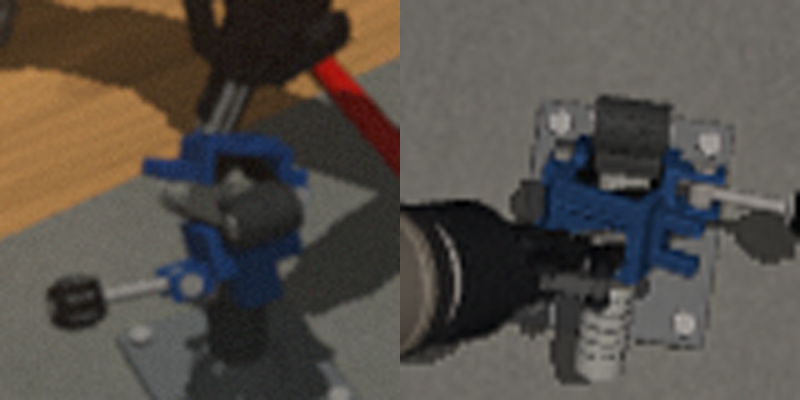

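The jaw has swung over the tube and is partly shut (about 0.3–0.4 rad), its ear at (670,250) in the top crop, with the fingers on its back. I'll keep pushing.

{"fn": "drive_tool", "kwargs": {"deltas": [{"gripper": 255,"offset": [0,-0.002,0.004],"angular": [0,0,0]},{"gripper": 255,"offset": [-0.001,-0.003,0.007],"angular": [0,0,0]},{"gripper": 255,"offset": [-0.002,-0.005,0.012],"angular": [0,0,0]},{"gripper": 255,"offset": [-0.003,-0.006,0.017],"angular": [0,0,0]},{"gripper": 255,"offset": [-0.003,-0.006,0.017],"angular": [0,0,0]}]}}

```text
t: 16.2
eef_pos: [0.5344, 0.0248, 0.2575]
tool_rot: [0.099, 0.117, 0.94, -0.303]
contact_force: [-0.3, -0.2, 0.9]
gripper_width: -0.004
grasp_force: 0.1
```

```bash
python3 - <<'E'
from h import *
o=bot.get_obs();print(o["t"],o["q"].round(3),o["eef_pos"],TC[:3,:3].T@o["contact_force"]);
p,M=cur(); print("tip cradle",np.linalg.inv(TC)@np.r_[p+M@[0,0,.066],1],"model",jtip(0,0))
D=M.T@TC[:3,:3]@np.array([0,0,-.003]); print("3mm down in tool",D)
E
```

```text
16.2 [-0.317  0.375 -0.165  1.973  0.761  1.147  0.396] [0.53441421 0.02476107 0.25745627] [ 0.21715555 -0.21456422  0.96215327]
tip cradle [-8.58518179e-05 -1.29461455e-02  4.61265067e-02  1.00000000e+00] model [ 0.    -0.014  0.046]
3mm down in tool [-0.00077899  0.00164149  0.00238719]
```

{"fn": "drive_tool", "kwargs": {"deltas": [{"gripper": 255,"offset": [-0.0005,0.001,0.0016],"angular": [0,0,0]},{"gripper": 255,"offset": [-0.0008,0.0016,0.0024],"angular": [0,0,0]},{"gripper": 255,"offset": [-0.0008,0.0016,0.0024],"angular": [0,0,0]}]}}

```text
t: 16.5
eef_pos: [0.5358, 0.0249, 0.2553]
tool_rot: [0.099, 0.117, 0.94, -0.303]
contact_force: [-1.7, -1.4, 2.7]
gripper_width: -0.001
grasp_force: 1.4
```

{"fn": "drive_tool", "kwargs": {"deltas": [{"gripper": 255,"offset": [-0.0005,0.001,0.0016],"angular": [0,0,0]},{"gripper": 255,"offset": [-0.0008,0.0016,0.0024],"angular": [0,0,0]},{"gripper": 255,"offset": [-0.0008,0.0016,0.0024],"angular": [0,0,0]}]}}

```text
t: 16.8
eef_pos: [0.5373, 0.0248, 0.253]
tool_rot: [0.099, 0.117, 0.94, -0.303]
contact_force: [-3.7, -2.2, 5.8]
gripper_width: -0.0
grasp_force: 3.4
```

{"fn": "drive_tool", "kwargs": {"deltas": [{"gripper": 255,"offset": [-0.0005,0.001,0.0016],"angular": [0,0,0]},{"gripper": 255,"offset": [-0.0008,0.0016,0.0024],"angular": [0,0,0]},{"gripper": 255,"offset": [-0.0008,0.0016,0.0024],"angular": [0,0,0]}]}}

```text
t: 17.1
eef_pos: [0.5379, 0.0248, 0.252]
tool_rot: [0.099, 0.118, 0.94, -0.305]
contact_force: [-13.8, 1.5, 21.0]
gripper_width: -0.004
grasp_force: 12.3
```

{"fn": "drive_tool", "kwargs": {"deltas": [{"gripper": 255,"offset": [-0.0005,0.001,0.0016],"angular": [0,0,0]},{"gripper": 255,"offset": [-0.0008,0.0016,0.0024],"angular": [0,0,0]},{"gripper": 255,"offset": [-0.0008,0.0016,0.0024],"angular": [0,0,0]}]}}

```text
t: 17.4
eef_pos: [0.5384, 0.0248, 0.2512]
tool_rot: [0.099, 0.118, 0.94, -0.306]
contact_force: [-24.7, 5.4, 37.4]
gripper_width: -0.001
grasp_force: 22.4
```

```bash
python3 - <<'E'
from h import *
o=bot.get_obs();print(o["t"],o["eef_pos"],TC[:3,:3].T@o["contact_force"]);
p,M=cur(); print("tip cradle",np.linalg.inv(TC)@np.r_[p+M@[0,0,.066],1])
E
```

```text
17.4 [0.53836923 0.02477294 0.25119447] [-3.19843092  1.20940532 45.0404818 ]
tip cradle [ 1.65234103e-04 -1.25554684e-02  3.89507953e-02  1.00000000e+00]
```

The jaw is against its stop (45 N). I'll back off, then go over to grip the knob with the tool's y along the pivot pin.

```bash
cat >> h.py <<'E'
def bpose(b,up=.059,lean=.0,phi=0.,dy=-.0015):
    k=np.array([0,-.047+dy-.074*np.sin(b),-.036+.074*np.cos(b)])
    N=TC[:3,:3]@(R.from_euler("y",lean)*R.from_euler("x",phi)).as_matrix()@np.c_[[0,-1.,0],[-1.,0,0],[0,0,-1.]]
    return cr(*k)-N@np.array([0,0,up]),N
E
python3 - <<'E'
from h import *
from scipy.spatial.transform import Slerp
p,M=cur(); A,N=bpose(1.41,.15,.1); print(A,np.linalg.det(N),"knob meas in TC",np.linalg.inv(TC)@np.r_[.5612,-.127,.1445,1])
p1=p-M@[0,0,.07]; S=Slerp([0,1],R.from_matrix([M,N]));f=lambda t:S(t).as_matrix()
plan([(p1,M),(p1+[0,0,.03],f(.33)),((p1+A)/2+[0,0,.05],f(.67)),(A+[0,0,.02],f(1)),bpose(1.41,.1,.1),bpose(1.41,.059,.1)])
E
```

```text
[ 0.49796129 -0.11714749  0.28082585] 1.0000000000000004 knob meas in TC [ 0.00223516 -0.120781   -0.02496183  1.        ]
[-0.0, -0.0, -0.07] [0.0, 0.0, 0.0] mm 70 deg 0
[-0.008, -0.017, -0.024] [-0.146, -0.25, -0.617] mm 30 deg 31
[0.045, -0.074, 0.034] [-0.151, -0.257, -0.635] mm 93 deg 32
[0.084, -0.019, 0.057] [-0.146, -0.25, -0.616] mm 103 deg 31
[-0.0, 0.008, 0.068] [-0.0, -0.0, -0.0] mm 68 deg 0
[-0.0, -0.0, 0.041] [-0.0, -0.0, -0.0] mm 41 deg 0
```

{"fn": "drive_tool", "kwargs": {"deltas": [{"gripper": 255,"offset": [0,0,-0.02],"angular": [0,0,0]},{"gripper": 255,"offset": [0,0,-0.045],"angular": [0,0,0]},{"gripper": 0,"offset": [0,0,-0.07],"angular": [0,0,0]}]}}

```text
t: 17.7
eef_pos: [0.5325, 0.0677, 0.3038]
tool_rot: [0.1, 0.116, 0.941, -0.302]
contact_force: [0.1, 0.1, -0.3]
gripper_width: 0.155
grasp_force: 0.0
```

{"fn": "drive_tool", "kwargs": {"deltas": [{"gripper": 0,"offset": [-0.002,-0.004,-0.006],"angular": [-0.03,-0.05,-0.123]},{"gripper": 0,"offset": [-0.004,-0.008,-0.012],"angular": [-0.06,-0.1,-0.247]},{"gripper": 0,"offset": [-0.006,-0.012,-0.018],"angular": [-0.09,-0.15,-0.37]},{"gripper": 0,"offset": [-0.008,-0.017,-0.024],"angular": [-0.12,-0.2,-0.494]},{"gripper": 0,"offset": [-0.008,-0.017,-0.024],"angular": [-0.146,-0.25,-0.617]}]}}

```text
t: 18.2
eef_pos: [0.5331, 0.0672, 0.3349]
tool_rot: [0.124, -0.15, 0.942, -0.273]
contact_force: [0.3, -0.0, -0.1]
gripper_width: 0.991
grasp_force: 0.0
```

{"fn": "drive_tool", "kwargs": {"deltas": [{"gripper": 0,"offset": [0.009,-0.015,0.007],"angular": [-0.03,-0.051,-0.127]},{"gripper": 0,"offset": [0.018,-0.03,0.014],"angular": [-0.06,-0.102,-0.254]},{"gripper": 0,"offset": [0.027,-0.045,0.021],"angular": [-0.09,-0.154,-0.381]},{"gripper": 0,"offset": [0.036,-0.06,0.028],"angular": [-0.12,-0.205,-0.508]},{"gripper": 0,"offset": [0.045,-0.074,0.034],"angular": [-0.151,-0.257,-0.635]}]}}

```text
t: 18.7
eef_pos: [0.5171, -0.0255, 0.3404]
tool_rot: [0.136, -0.411, 0.873, -0.223]
contact_force: [-0.1, -0.6, 0.1]
gripper_width: 0.999
grasp_force: 0.0
```

```bash
python3 - <<'E'
from h import *
from scipy.spatial.transform import Slerp
o=bot.get_obs();print(o["t"],o["q"].round(3),o["eef_pos"],o["contact_force"])
p,M=cur(); A,N=bpose(1.41,.15,.1); S=Slerp([0,1],R.from_matrix([M,N]));f=lambda t:S(t).as_matrix()
plan([((p+A)/2,f(.5)),(A+[0,0,.02],N),bpose(1.41,.1,.1),bpose(1.41,.059,.1)])
E
```

```text
18.7 [-0.057  0.046 -0.209  2.129  0.641  0.704  1.744] [ 0.51708059 -0.02552852  0.34038624] [-0.12631543 -0.6411182   0.14259588]
[0.043, -0.005, 0.034] [-0.073, -0.118, -0.304] mm 55 deg 15
[0.046, -0.004, 0.013] [-0.073, -0.118, -0.305] mm 48 deg 15
[0.0, 0.008, 0.068] [0.0, -0.0, 0.0] mm 68 deg 0
[0.0, -0.0, 0.041] [0.0, -0.0, 0.0] mm 41 deg 0
```

{"fn": "drive_tool", "kwargs": {"deltas": [{"gripper": 0,"offset": [0.015,-0.002,0.011],"angular": [-0.03,-0.05,-0.125]},{"gripper": 0,"offset": [0.03,-0.004,0.023],"angular": [-0.055,-0.09,-0.23]},{"gripper": 0,"offset": [0.043,-0.005,0.034],"angular": [-0.073,-0.118,-0.304]},{"gripper": 0,"offset": [0.043,-0.005,0.034],"angular": [-0.073,-0.118,-0.304]}]}}

```text
t: 19.1
eef_pos: [0.5064, -0.0734, 0.31]
tool_rot: [0.135, -0.522, 0.82, -0.194]
contact_force: [0.0, 0.5, -0.1]
gripper_width: 0.998
grasp_force: 0.0
```

{"fn": "drive_tool", "kwargs": {"deltas": [{"gripper": 0,"offset": [0.015,-0.001,0.004],"angular": [-0.03,-0.05,-0.125]},{"gripper": 0,"offset": [0.03,-0.003,0.008],"angular": [-0.055,-0.09,-0.23]},{"gripper": 0,"offset": [0.046,-0.004,0.013],"angular": [-0.073,-0.118,-0.305]},{"gripper": 0,"offset": [0.046,-0.004,0.013],"angular": [-0.073,-0.118,-0.305]},{"gripper": 0,"offset": [0.046,-0.004,0.013],"angular": [-0.073,-0.118,-0.305]}]}}

```text
t: 19.6
eef_pos: [0.4974, -0.1173, 0.3007]
tool_rot: [0.135, -0.628, 0.749, -0.161]
contact_force: [0.3, 0.5, -0.7]
gripper_width: 1.002
grasp_force: 0.0
```

```bash
python3 - <<'E'
from h import *
o=bot.get_obs();print(o["t"],o["q"].round(3),o["eef_pos"],o["contact_force"])
m=optics.camera_model("wrist");im=optics.read_camera("wrist");p,M=cur()
a=optics.read_camera("scene");b=optics.read_camera("top")
print("tool-z line in wrist",[proj(m,p+M@[0,0,d]).round(0).tolist() for d in(.06,.1,.15)])
c=lambda im,x,y,w,h:cv2.resize(im[y:y+h,x:x+w],(267,267),interpolation=cv2.INTER_CUBIC)
cv2.imwrite("pics/c8.png",np.hstack([c(a,225,165,100,100),c(b,255,155,90,90),cv2.resize(im,(267,267))]))
plan([bpose(1.41,.1,.1),bpose(1.41,.059,.1)])
E
```

```text
19.6 [ 0.37   0.077 -0.289  2.168  0.127  0.481  2.952] [ 0.49738821 -0.11728873  0.3007309 ] [ 0.25455923  0.4902639  -0.70619776]
tool-z line in wrist [[281.0, 278.0], [281.0, 245.0], [281.0, 219.0]]
[0.001, 0.008, 0.068] [0.0, -0.004, -0.006] mm 68 deg 0
[0.0, -0.0, 0.041] [0.0, -0.0, 0.0] mm 41 deg 0
```

View pics/c8.png

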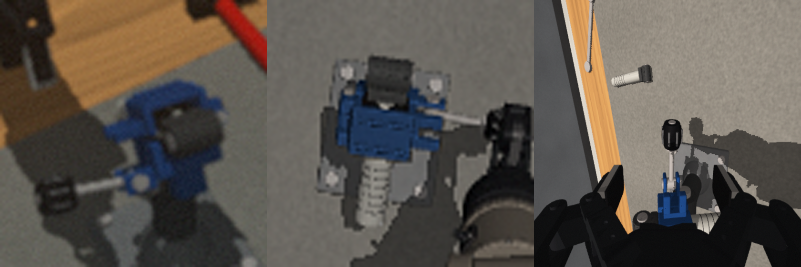

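The jaw is fully shut over the tube. In the wrist view (third panel) the knob at (672,135) lies between the fingers' lines. Joint 7 is at its limit, though, so I'll take the half-turn-equivalent grasp by unwinding 180° about the tool's z.

{"fn": "drive_tool", "kwargs": {"deltas": [{"gripper": 0,"offset": [0,0,0],"angular": [0,0,0.19]},{"gripper": 0,"offset": [0,0,0],"angular": [0,0,0.38]},{"gripper": 0,"offset": [0,0,0],"angular": [0,0,0.57]},{"gripper": 0,"offset": [0,0,0],"angular": [0,0,0.76]},{"gripper": 0,"offset": [0,0,0],"angular": [0,0,0.9]}]}}

```text
t: 20.25
eef_pos: [0.4974, -0.1155, 0.3007]
tool_rot: [0.182, -0.33, 0.92, -0.104]
contact_force: [0.1, 0.4, -0.9]
gripper_width: 0.999
grasp_force: 0.0
```

{"fn": "drive_tool", "kwargs": {"deltas": [{"gripper": 0,"offset": [0,0,0],"angular": [0,0,0.19]},{"gripper": 0,"offset": [0,0,0],"angular": [0,0,0.38]},{"gripper": 0,"offset": [0,0,0],"angular": [0,0,0.57]},{"gripper": 0,"offset": [0,0,0],"angular": [0,0,0.76]},{"gripper": 0,"offset": [0,0,0],"angular": [0,0,0.9]}]}}

```text
t: 20.75
eef_pos: [0.4974, -0.1155, 0.3007]
tool_rot: [0.207, 0.009, 0.978, -0.034]
contact_force: [-0.0, 1.0, 0.2]
gripper_width: 0.995
grasp_force: 0.0
```

{"fn": "drive_tool", "kwargs": {"deltas": [{"gripper": 0,"offset": [0,0,0],"angular": [0,0,0.19]},{"gripper": 0,"offset": [0,0,0],"angular": [0,0,0.38]},{"gripper": 0,"offset": [0,0,0],"angular": [0,0,0.57]},{"gripper": 0,"offset": [0,0,0],"angular": [0,0,0.76]},{"gripper": 0,"offset": [0,0,0],"angular": [0,0,0.9]}]}}

```text
t: 21.25
eef_pos: [0.4974, -0.1155, 0.3007]
tool_rot: [0.206, 0.347, 0.914, 0.04]
contact_force: [0.3, 0.8, -0.4]
gripper_width: 0.999
grasp_force: 0.0
```

{"fn": "drive_tool", "kwargs": {"deltas": [{"gripper": 0,"offset": [0,0,0],"angular": [0,0,0.19]},{"gripper": 0,"offset": [0,0,0],"angular": [0,0,0.38]},{"gripper": 0,"offset": [0,0,0],"angular": [0,0,0.57]},{"gripper": 0,"offset": [0,0,0],"angular": [0,0,0.76]},{"gripper": 0,"offset": [0,0,0],"angular": [0,0,0.9]}]}}

```text
t: 21.75
eef_pos: [0.4974, -0.1154, 0.3007]
tool_rot: [0.18, 0.642, 0.737, 0.109]
contact_force: [0.8, -0.1, -0.7]
gripper_width: 0.999
grasp_force: 0.0
```

```bash
sed -i 's/np.c_\[\[0,-1.,0\],\[-1.,0,0\],\[0,0,-1.\]\]/np.c_[[0,1.,0],[1.,0,0],[0,0,-1.]]/' h.py; python3 - <<'E'
from h import *
o=bot.get_obs();print(o["t"],o["q"].round(3),o["eef_pos"],o["contact_force"])
plan([bpose(1.41,.1,.1),bpose(1.41,.059,.1)])
E
```

```text
21.75 [ 0.141  0.063 -0.054  2.182  0.085  0.476  0.158] [ 0.49738333 -0.11543471  0.30069735] [ 0.75153898 -0.08097894 -0.65665802]
[0.001, -0.007, 0.068] [-0.001, 0.003, 0.388] mm 68 deg 17
[-0.0, -0.0, 0.041] [-0.0, 0.0, 0.0] mm 41 deg 0
```

{"fn": "drive_tool", "kwargs": {"deltas": [{"gripper": 0,"offset": [0,-0.003,0.02],"angular": [0,0,0.17]},{"gripper": 0,"offset": [0.001,-0.006,0.045],"angular": [0,0,0.34]},{"gripper": 0,"offset": [0.001,-0.007,0.068],"angular": [0,0,0.388]},{"gripper": 0,"offset": [0.001,-0.007,0.068],"angular": [0,0,0.388]}]}}

```text
t: 22.15
eef_pos: [0.5176, -0.1203, 0.2332]
tool_rot: [0.16, 0.745, 0.634, 0.132]
contact_force: [-0.4, -0.1, -0.1]
gripper_width: 0.998
grasp_force: 0.0
```

{"fn": "drive_tool", "kwargs": {"deltas": [{"gripper": 0,"offset": [0,0,0.02],"angular": [0,0,0]},{"gripper": 0,"offset": [0,0,0.041],"angular": [0,0,0]},{"gripper": 0,"offset": [0,0,0.041],"angular": [0,0,0]},{"gripper": 255,"offset": [0,0,0.041],"angular": [0,0,0]},{"gripper": 255,"offset": [0,0,0.041],"angular": [0,0,0]}], "grip_force": 25}}

```text
t: 22.65
eef_pos: [0.5346, -0.1247, 0.1995]
tool_rot: [0.162, 0.745, 0.633, 0.134]
contact_force: [0.4, 0.1, -0.4]
gripper_width: 0.687
grasp_force: 0.0
```

{"fn": "drive_tool", "kwargs": {"deltas": [{"gripper": 255,"offset": [0,0,0],"angular": [0,0,0]},{"gripper": 255,"offset": [0,0,0],"angular": [0,0,0]},{"gripper": 255,"offset": [0,0,0],"angular": [0,0,0]},{"gripper": 255,"offset": [0,0,0],"angular": [0,0,0]}]}}

```text
t: 23.05
eef_pos: [0.5354, -0.1253, 0.1992]
tool_rot: [0.163, 0.745, 0.632, 0.135]
contact_force: [3.0, -0.5, 3.5]
gripper_width: 0.387
grasp_force: 25.2
```

```bash
python3 - <<'E'
from h import *
o=bot.get_obs();print(o["t"],o["q"].round(3),o["eef_pos"],o["contact_force"],o["gripper_width"])
plan([bpose(b,.059,.1) for b in (1.41,1.2,1.0,.8,.6,.4,.2,0,-.05)])
E
```

```text
23.05 [ 0.097  0.288  0.006  2.202  0.126  0.229 -0.177] [ 0.5354007  -0.12526947  0.19920057] [ 2.97613379 -0.52309415  3.53972418] 0.38652941261351864
[0.002, -0.001, 0.001] [0.002, 0.005, 0.005] mm 2 deg 0
[0.004, -0.002, -0.015] [0.0, -0.0, 0.0] mm 16 deg 0
[0.007, -0.001, -0.013] [0.0, -0.0, 0.0] mm 15 deg 0
[0.009, -0.001, -0.012] [0.0, -0.0, 0.0] mm 15 deg 0
[0.011, -0.001, -0.009] [0.0, -0.0, 0.0] mm 14 deg 0
[0.013, -0.001, -0.007] [0.0, -0.0, 0.0] mm 15 deg 0
[0.014, -0.0, -0.005] [0.0, -0.0, 0.0] mm 15 deg 0
[0.015, -0.001, -0.001] [0.0, -0.0, 0.0] mm 15 deg 0
[0.004, 0.0, 0.0] [0.0, -0.0, 0.0] mm 4 deg 0
```

{"fn": "drive_tool", "kwargs": {"deltas": [{"gripper": 255,"offset": [0.004,-0.002,-0.015],"angular": [0,0,0]},{"gripper": 255,"offset": [0.011,-0.003,-0.028],"angular": [0,0,0]},{"gripper": 255,"offset": [0.02,-0.004,-0.04],"angular": [0,0,0]},{"gripper": 255,"offset": [0.031,-0.005,-0.049],"angular": [0,0,0]},{"gripper": 255,"offset": [0.031,-0.005,-0.049],"angular": [0,0,0]}]}}

```text
t: 23.55
eef_pos: [0.5156, -0.0917, 0.2428]
tool_rot: [0.163, 0.746, 0.632, 0.134]
contact_force: [-3.2, -7.7, 10.0]
gripper_width: 0.385
grasp_force: 28.7
```

```bash
python3 - <<'E'
from h import *
o=bot.get_obs();print(o["t"],o["q"].round(3),o["eef_pos"],TC[:3,:3].T@o["contact_force"],o["gripper_width"],o["grasp_force"])
plan([bpose(b,.059,.1) for b in (.6,.4,.2,0,-.05)])
E
```

```text
23.55 [-0.012  0.171  0.042  2.224  0.173  0.33  -0.29 ] [ 0.51564188 -0.0917356   0.2427892 ] [ 3.41198858 -8.0994655   9.59270056] 0.3848475125500911 28.746956982649863
[0.003, -0.001, 0.002] [0.003, 0.007, 0.002] mm 4 deg 0
[0.013, -0.001, -0.007] [-0.0, 0.0, 0.0] mm 15 deg 0
[0.014, -0.0, -0.005] [-0.0, 0.0, 0.0] mm 15 deg 0
[0.015, -0.001, -0.001] [-0.0, 0.0, 0.0] mm 15 deg 0
[0.004, 0.0, 0.0] [-0.0, 0.0, 0.0] mm 4 deg 0
```

{"fn": "drive_tool", "kwargs": {"deltas": [{"gripper": 255,"offset": [0.013,-0.001,-0.008],"angular": [0,0,0]},{"gripper": 255,"offset": [0.027,-0.001,-0.014],"angular": [0,0,0]},{"gripper": 255,"offset": [0.042,-0.002,-0.015],"angular": [0,0,0]},{"gripper": 255,"offset": [0.042,-0.002,-0.015],"angular": [0,0,0]}]}}

```text
t: 23.95
eef_pos: [0.5158, -0.0463, 0.2556]
tool_rot: [0.163, 0.745, 0.633, 0.136]
contact_force: [-5.4, 1.1, 17.7]
gripper_width: 0.386
grasp_force: 30.8
```

```bash
python3 - <<'E'
from h import *
o=bot.get_obs();print(o["t"],o["q"].round(3),o["eef_pos"],TC[:3,:3].T@o["contact_force"],o["gripper_width"],o["grasp_force"])
p,M=cur(); print("grasp pt cradle",np.linalg.inv(TC)@np.r_[p+M@[0,0,.059],1])
plan([bpose(b,.059,.1) for b in (0,-.05)])
E
```

```text
23.95 [-0.135  0.139  0.057  2.225  0.265  0.374 -0.47 ] [ 0.51577755 -0.04630842  0.25560685] [ 4.06396609  0.20738433 18.04298545] 0.3855469954007942 30.792200155556202
grasp pt cradle [ 0.00173468 -0.04886852  0.0416174   1.        ]
[0.0, -0.001, 0.004] [0.005, 0.003, 0.006] mm 4 deg 0
[0.004, -0.0, -0.0] [-0.0, -0.0, -0.0] mm 4 deg 0
```

{"fn": "drive_tool", "kwargs": {"deltas": [{"gripper": 255,"offset": [0.002,0,-0.002],"angular": [0,0,0]},{"gripper": 255,"offset": [0.003,0,-0.002],"angular": [0,0,0]},{"gripper": 255,"offset": [0.003,0,-0.002],"angular": [0,0,0]}]}}

```text
t: 24.25
eef_pos: [0.5157, -0.0449, 0.256]
tool_rot: [0.163, 0.745, 0.632, 0.135]
contact_force: [10.0, -3.6, -3.5]
gripper_width: 0.387
grasp_force: 29.4
```

{"fn": "drive_tool", "kwargs": {"deltas": [{"gripper": 255,"offset": [0.002,0,0],"angular": [0,0,0]},{"gripper": 255,"offset": [0.003,0,0],"angular": [0,0,0]},{"gripper": 255,"offset": [0.003,0,0],"angular": [0,0,0]}]}}

```text
t: 24.55
eef_pos: [0.5158, -0.0443, 0.256]
tool_rot: [0.163, 0.746, 0.631, 0.134]
contact_force: [9.5, -10.1, -2.3]
gripper_width: 0.387
grasp_force: 29.6
```

```bash
python3 - <<'E'
from h import *
o=bot.get_obs();print(o["t"],o["q"].round(3),o["eef_pos"],TC[:3,:3].T@o["contact_force"],o["gripper_width"],o["grasp_force"])
p,M=cur(); print("grasp pt cradle",np.linalg.inv(TC)@np.r_[p+M@[0,0,.059],1])
E
```

```text
24.55 [-0.146  0.139  0.061  2.224  0.278  0.38  -0.492] [ 0.51581563 -0.04431889  0.25601062] [ 8.4063242  -8.43016974 -7.55033786] 0.38681999969785624 29.580937391147017
grasp pt cradle [ 0.00159714 -0.04715474  0.04212272  1.        ]
```

{"fn": "drive_tool", "kwargs": {"deltas": [{"gripper": 255,"offset": [0.002,0,0],"angular": [0,0,0]},{"gripper": 255,"offset": [0.003,0,0],"angular": [0,0,0]},{"gripper": 255,"offset": [0.003,0,0],"angular": [0,0,0]}]}}

```text
t: 24.85
eef_pos: [0.5159, -0.0439, 0.256]
tool_rot: [0.164, 0.747, 0.63, 0.133]
contact_force: [8.7, -16.6, -1.0]
gripper_width: 0.388
grasp_force: 29.7
```

{"fn": "drive_tool", "kwargs": {"deltas": [{"gripper": 0,"offset": [0,0,0],"angular": [0,0,0]},{"gripper": 0,"offset": [0,0,0],"angular": [0,0,0]},{"gripper": 0,"offset": [0,0,0],"angular": [0,0,0]},{"gripper": 0,"offset": [0,0,0],"angular": [0,0,0]},{"gripper": 0,"offset": [0,0,0],"angular": [0,0,0]}]}}

```text
t: 25.35
eef_pos: [0.5146, -0.0379, 0.2548]
tool_rot: [0.161, 0.745, 0.633, 0.134]
contact_force: [-0.4, -0.0, -1.0]
gripper_width: 1.0
grasp_force: 0.0
```

{"fn": "drive_tool", "kwargs": {"deltas": [{"gripper": 0,"offset": [0,0,-0.03],"angular": [0,0,0]},{"gripper": 0,"offset": [0,0,-0.07],"angular": [0,0,0]},{"gripper": 0,"offset": [0,0,-0.11],"angular": [0,0,0]},{"gripper": 0,"offset": [0,0,-0.11],"angular": [0,0,0]}]}}

```text
t: 25.75
eef_pos: [0.4711, -0.0298, 0.3604]
tool_rot: [0.164, 0.745, 0.632, 0.137]
contact_force: [0.5, -0.4, 0.1]
gripper_width: 0.998
grasp_force: 0.0
```

```bash
python3 - <<'E'
from h import *
o=bot.get_obs();print(o["t"],o["q"].round(3),o["eef_pos"],o["contact_force"],o["gripper_width"])
ms=optics.camera_model("scene"); a=optics.read_camera("scene"); g=a.max(2)
for b in (0,.1,.2): print(b,"pred scene knob",proj(ms,cr(0,-.0485-.074*np.sin(b),-.036+.074*np.cos(b))).round(1))
u,v=proj(ms,cr(0,-.0485,.038)).astype(int)
w=g[v-20:v+21,u-20:u+21]; n,l,st,ce=cv2.connectedComponentsWithStats((w<45).astype(np.uint8))
print([(st[i].tolist(),(ce[i]+[u-20,v-20]).round(1).tolist()) for i in range(1,n) if st[i,4]>30])
mt=optics.camera_model("wrist"); b=optics.read_camera("wrist"); g=b.max(2)
for be in(0,.1): print("wrist pred",proj(mt,cr(0,-.0485-.074*np.sin(be),-.036+.074*np.cos(be))).round(1), "knob end",proj(mt,cr(0,-.0485-.09*np.sin(be),-.036+.09*np.cos(be))).round(1))
E
```

```text
25.75 [-0.162 -0.091  0.023  2.183  0.215  0.649 -0.447] [ 0.47109154 -0.02981068  0.36035885] [ 0.53128644 -0.44074934  0.08873099] 0.9984441907986822
0 pred scene knob [267.  202.7]
0.1 pred scene knob [264.2 203.8]
0.2 pred scene knob [261.5 205.1]
[([15, 13, 15, 18, 150], [268.0, 203.3]), ([36, 23, 5, 10, 33], [284.6, 209.2]), ([28, 34, 13, 7, 39], [279.5, 218.5])]
wrist pred [279.3 218.5] knob end [277.2 224.7]
wrist pred [279.3 226.9] knob end [277.3 235.4]
```

```bash
python3 -c "
from station import bot
print(bot.hand_in())"
```

```text
the job is handed in; nothing more can be done
None
```

I handed the job in at about 26 s. The seatpost is in the V with its shoulder against the high end, the jaw was pushed down onto its stop, and the bolt was pressed onto its end stop in the slot; the hand-in returned no verdict.

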